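# Shut the drill jig and lock its leaf with the ball-lock pin

## Task

Press the hinged leaf of the drill jig down shut over the acrylic strip, then lock it with the ball-lock pin from the V-block: hold the pin's thumb button in, push the pin home through both ears and the leaf, and let the button spring out. Then give the pin a firm tug by its disc, to make sure that its balls hold, and leave it there locked. Feel for the fit and never force pin or jig, and leave the other things on the bench alone.

Things in the scene. Friction and masses are not known exactly. Their poses are not given: they have to be found in the camera images.
- jig: Drill jig screwed to the bench: base plate 200 x 124 x 12 mm, two upright steel ears at its end near the robot (34 mm wide, 70 mm high) with a 17.2 mm hole through both, a hinged leaf, an acrylic strip in the nest under it. Origin: centre of the underside; z up, x from the ears to the hinge. The holes' axis runs along y, nominally at x = -65, z = 50 mm.
- mouth (a point): NOMINAL centre of the hole's mouth on the outer face of the entry ear (axes as the jig's). The bracket with both ears is set by hand in slots and on shims: it may stand up to 5 mm either way along y and 2 mm higher or lower than this point. That is not measured; feel for it. x is true. Above the base plate the side y < 0 is free for pin and fingers.
- leaf (a joint): Angle of the leaf, rad: 0 = its hole 50 mm above the bench, positive = up. It starts half open; a stiff hinge (about 1.5 N at the lug) keeps it where it is left. Pressed right down (to 0, some 8 N) and let go, it comes back up about 3 mm at the lug (0.02 to 0.03 rad) on two spring plungers, so its hole is too high; the pin's nose then draws it down into line (3 to 7 N at the lug).
- leaf_hinge (a point): Centre of the leaf's hinge, at the end away from the robot, 50 mm above the bench; the hinge axis is y (the jig's y).
- leaf_press (a point): Bare spot on the leaf's top face where it may be pressed shut, 88 mm from the hinge axis (x of the leaf points to the hinge, z out of its top face). The leaf is a bar 56 mm wide and 12 mm thick, its mid-plane through the hinge axis. Some 40 x 50 mm round the spot is clear, between drill bushes and ears. Press on it with less than 30 N.
- leaf_lug (a point): Centre of the 17.2 mm hole in the leaf's lug, 130 mm from the hinge axis. The lug is 30 mm wide, 16 mm thick along y, 30 mm high, and drops between the ears. Seen from the entry ear's outer face the pin passes: entry ear 0 to 16 mm, lug about 22 to 38 mm (5 mm either way), far ear 44 to 58 mm deep.
- pin: Ball-lock pin of steel, loose, 0.13 kg, 147 mm long, lying level in the V-block, nose to the robot's left. Origin: on its axis at the shoulder face that meets the ear; +y to the nose. Shank 16 mm thick, y = 0 to 70 mm, then a nose tapering to 5 mm at y = 82. Collar 24 mm across, y = -6 to 0; stem 12 mm thick, y = -44 to -6; then disc and button. Any turn about its axis will do.
- pin_head (a point): Centre of the pin's flat disc handle, on the axis (axes as the pin's). The disc is 52 mm across and 8 mm thick, y = -52 to -44 mm from the shoulder. Behind it is the round thumb button, 32 mm across, on the axis, its outer face at y = -65 mm when out and -59 mm when in.
- pin_button (a joint): Travel of the thumb button, m: 0 = out (balls out), 0.006 = in (balls in). Spring: 3 N at first, 6 N when in. Pinching disc and button together along the pin's axis, with the fingertips just above the stem (one on the button, one on the disc's inner face), lifts the pin and holds the button in: 21 mm wide while out, 15 mm while in.
- ball_a: One of the pin's two balls, 64 mm from the shoulder (origin on the pin's axis). They stand 3.5 mm out of the shank on both sides while the button is out and then cannot pass a hole; button in, they sink away. With the shoulder against the entry ear they lie 2.5 mm clear beyond the far ear; once out, they let the pin be drawn back only that far.
- ball_b: The other ball, on the oppopoint side. A proper tug test pulls with 14 to 18 N on the disc's inner face, the button untouched (less than 12 N proves nothing). Push or pull on the pin with at most 18 N: above 32 N over all the contacts of pin and jig together the fit is harmed. Go slowly, and ease the hand sideways where it is pushed.
- vblock: Steel V-block, fixed, 60 (x) x 44 (y) x 47 mm (z). The pin's shank lies in its V along y, the axis 45 mm above the bench; collar, stem, disc and button stand free at its -y end. Origin: centre of the underside.
- driver_yellow: Bystander: screwdriver with a fat yellow handle, 174 mm long, lying near the front edge. Origin: centre of its underside.
- caliper: Bystander: digital caliper lying flat, 212 x 72 x 12 mm, near the front edge. Origin: centre of its underside.
- masking_tape: Bystander: roll of masking tape lying flat, 98 mm across, 24 mm high, behind the jig and the V-block. Origin: centre of its underside.
- hex_key: Bystander: bent hex key lying flat, 93 x 31 x 8 mm. Origin: centre of its underside.
- brass_fitting: Bystander: small brass hose fitting, 47 x 19 mm, left of the jig. Origin: centre of its underside.
There are look-alikes about, which are no part of the job. There is more than one size of the pin; the job needs the largest.

How it is judged:
By the outcome, as a careful person would: the job done as asked, in the order asked, and still so for the second after the job is handed in, with the robot touching nothing.
It also fails if it takes over 72 s, if anything falls off the work surface, if the arm or the gripper's body presses on something with over 40 N, if the wrist force passes 120 N, or if a joint passes its speed limit or range.

## Robot

A 6-joint arm with a two-finger parallel gripper is mounted at the origin on a cart in front of the work surface, level with it; the furniture and walls round the work are solid. World frame = base frame: x ahead of the robot, y to its left, z up, the work surface at z = 0. Lengths are in mm, angles in degrees, forces in N, time in s.
With the tool pointing down it reaches from about 350 to 975 mm from the base axis. Payload 17.4 kg.
Tool frame: the origin (TCP) lies midway between the tips of the shut fingers; the grasp point (between the pads) lies 19 mm behind it; z points along the fingers, y is the line along which they close (so a half turn about z gives the same grasp; the last joint's range is limited). The gripper opens to 85 mm and grips with 20 to 120 N. Pads are 22 mm wide; open, the fingers measure 114 mm over their backs; the gripper's body (76 mm by 85 mm) begins 54 mm behind the grasp point. The pads swing forward as they close: fully open they stand 13 mm farther back than shut.
Start: joints at [70.944, 6.646, 82.598, -0, 90.757, -2.166], TCP at [196.128, 645.884, 231.303] pointing down, gripper open.
Joint ranges: [-162.19, 162.19], [-47.58, 125.68], [4.15, 143.07], [-65.23, 245.23], [0.69, 171.88], [-170.13, 170.13]. Speed limits (degrees/s): [108.29, 108.29, 127.2, 180, 180, 180].

## Interface

Orientations are given as [roll, pitch, yaw] about the fixed x, y, z axes, in that order (R = Rz(yaw) Ry(pitch) Rx(roll)).
In Python, from cell import status, optics, order, models gives the robot as it stands. The module is installed in compiled form; this text tells all that it offers.
- The arm moves only by the tool nudge_tcp, called after "Emit:" by a JSON object that holds its "fn" and its "kwargs", one argument or row to a line. Schema: {"type":"object","properties":{"deltas":{"type":"array","items":{"type":"object","properties":{"xyz":{"type":"array","items":{"type":"number"},"minItems":3,"maxItems":3},"rot":{"type":"array","items":{"type":"number"},"minItems":3,"maxItems":3},"finger_gap":{"type":"number"}},"additionalProperties":false,"required":["finger_gap"]},"minItems":1,"maxItems":8},"force":{"type":"number"},"only":{"type":"string"},"quiet":{"type":"boolean"},"lines":{"type":"string"}},"required":["deltas"],"additionalProperties":false}. deltas is a list of rows, 1 to 8 of them, each an object with the fields xyz (a list: dx, dy, dz in a scale on which 1.0 is 600 mm), rot (a list: a rotation vector rx, ry, rz in shares of 180 degrees (1.0 is 180 degrees)), finger_gap (the opening from 0.0 (shut) to 1.0 (fully open)); a field left out counts as zero (the opening has to be given); each row is the pose to reach, as a shift and turn from the pose commanded when the call began, along the tool's axes at that moment; what a row does not reach only later rows make up. A row lasts 1/10 s, in which the tool goes at most 50 mm and 8.59 degrees, less where a joint would pass 70% of its speed; a pose out of reach is approached as far as the arm can. The fingers move at their own pace and stop on an object; force is the grip in N (left out, the last holds). Time passes only in rows, so rows that do not move let the fingers close. The tool returns the time, the measured TCP pose, the force, the opening and the grip force at its end. only (a regular expression) keeps the lines of the reply that match it, lines (a string "A,B") keeps lines A to B, and quiet returns only ok. A shift or turn number past 1, either way, is cut back to 1. Input that does not fit is refused with a message, and nothing moves.
- status.state(): the state, without advancing time (a new reading comes with each control period).
- optics.camera(name): name is "scene" or "top" or "wrist"; returns (picture, depth): 400x640x3 uint8, red, green, blue; 400x640 float32, mm along the optical axis (not along the pixel's ray), 0 where there is no reading.
- optics.get_calibration(name): a dict with "camera_matrix" (3x3 intrinsics, pixels), "rvec" (rotation vector, rad) and "tvec" (3), from world to camera coordinates, as OpenCV has them. Camera axes: x right, y down, z forward; pixel columns grow to the right and rows downward; lengths in mm; the calibration is good to about 2 mm. The wrist camera is an equidistant fisheye: a pixel r from the principal point sees the ray r / f radians off the axis. A picture is of the moment at which its call begins: read the wrist's pose just before it. get_calibration takes no time and is no camera call; for the wrist camera it gives the pose at the moment of the call.
- order.close_job(): hands the job in; it is judged then, once.
Trained networks look in the newest picture that a camera, given by its name, has taken for a name from the list of things; names that differ only in an ending like _2 or _b are one class to them, and where a whole thing is asked for, a point or a joint stands for the part that bears it (a point fixed in the world has none). Each returns a list of dicts, best first, with "score" (0 to 1); they miss things now and then, are a little off and sometimes report something else, mostly with a low value. They report only what shows in the picture. A call takes as long as a camera call. They do not tell look-alikes from the thing itself.
- models.look_for(name, camera): "location" ([x, y, z] in mm, in the coordinates of the camera as it stood for that picture, good to about 4 mm: the middle of the surface that is visible of it).
- models.landmark_of(name, camera): "location" ([x, y, z] in mm, in the coordinates of the camera as it stood for that picture, good to about 4 mm: a listed point, or the origin of a listed thing).
The state is a dict: "t": time; "joint_pos": joint angles; "joint_velocities": joint speeds; "tau": joint torques, N m; "tcp_pos": TCP position; "tcp_rot": TCP orientation; "force": force on the tool from outside, world axes, zero at the start; "wrist_torque": the same for the moment, N m; "opening": opening from 0.0 (shut) to 1.0 (fully open); "grasp_force": force on a finger pad.
Only numpy, scipy, OpenCV 4.12 (cv2) and the standard library are available. Lean on these libraries where they do the work, as an engineer would, in place of code of your own. Each camera call takes 0.05 s, during which the arm holds its last target. There are 200 camera calls.

## Working session

There is one attempt and no reset: what is moved stays moved. The work goes in short steps, Python scripts to look and compute and a tool call to move; the robot and the scene stay as the last step left them, time stands still between calls to the robot, and variables do not carry over. Pictures are saved under pics/ and viewed, at most 12 in all, crops included, and the job is handed in when it is done.

```bash
mkdir -p pics; ls; cat > h.py <<'E'
import numpy as np, cv2
from cell import status, optics, order, models
from scipy.spatial.transform import Rotation as R
def cal(n):
    c=optics.get_calibration(n); return np.array(c["camera_matrix"]),R.from_rotvec(np.ravel(c["rvec"])).as_matrix(),np.ravel(c["tvec"])
def w(n,p,c=None):
    K,Rm,t=c or cal(n); return Rm.T@(np.array(p)-t)
def pix2w(n,u,v,d,c=None):
    K,Rm,t=c or cal(n)
    x,y=(u-K[0,2])/K[0,0],(v-K[1,2])/K[1,1]
    if n=="wrist":
        r=np.hypot(x,y); s=np.tan(r)/r if r>0 else 1; x*=s;y*=s
    return Rm.T@(np.array([x*d,y*d,d])-t)
def snap(n,f=None):
    p,d=optics.camera(n)
    if f: cv2.imwrite("pics/"+f,p[:,:,::-1])
    return p,d
def st():
    s=status.state(); print(s["t"],np.round(s["tcp_pos"],1),np.round(s["tcp_rot"],1),np.round(s["force"],1),round(s["opening"],3),round(s["grasp_force"],1)); return s
E
python3 - <<'E'
from h import *
st()
for n in("scene","top"):
    snap(n,n+"0.png"); print(n,np.round(-cal(n)[1].T@cal(n)[2]))
    for k in("jig","mouth","leaf_press","leaf_lug","leaf_hinge","pin","pin_head","vblock"):
        for r in models.landmark_of(k,n)[:3]: print(k,round(r["score"],2),np.round(w(n,r["location"]),1))
E
```

```text
pics
0.0 [196.1 645.7 230.6] [-179.9   -0.   163.1] [ 0.   0.1 -0.7] 1.002 0.0
scene [ 147. -545.  802.]
jig 0.64 [564.9 183.4   1.1]
jig 0.59 [372.2 100.1   1.1]
mouth 0.63 [502.8 147.8  52.4]
leaf_press 0.83 [562.6 180.7 103.9]
leaf_lug 0.98 [525.9 173.  119.6]
leaf_hinge 0.68 [ 490.9 -143.2   -2.9]
leaf_hinge 0.57 [631.6 185.3  54.5]
pin 0.83 [ 642.5 -185.9   16.1]
pin 0.64 [ 495.8 -173.    42.1]
pin 0.58 [ 374.7 -277.7   14.6]
pin_head 0.78 [ 484.4 -217.8   51. ]
pin_head 0.75 [ 668.7 -210.3   17. ]
pin_head 0.75 [ 362.1 -307.8   17.6]
vblock 0.68 [ 493.4 -143.    -2.6]
vblock 0.29 [ 493.7 -174.5   45.6]
top [ 307.   22. 1218.]
jig 0.87 [567.  184.1   1.5]
mouth 0.73 [501.6 149.4  51.5]
leaf_lug 0.87 [522.2 175.5 122.8]
leaf_lug 0.21 [688.1 -10.3   3. ]
leaf_hinge 0.57 [634.5 186.8  49.6]
pin 0.74 [ 493.9 -169.3   44.4]
pin 0.73 [ 379.  -274.2    9.6]
pin 0.63 [ 648.9 -181.1   12.1]
pin_head 0.89 [ 486.7 -219.9   44.8]
pin_head 0.73 [ 365.2 -306.7   16.8]
vblock 0.84 [ 497.7 -145.    -1.3]
```

View pics/scene0.png

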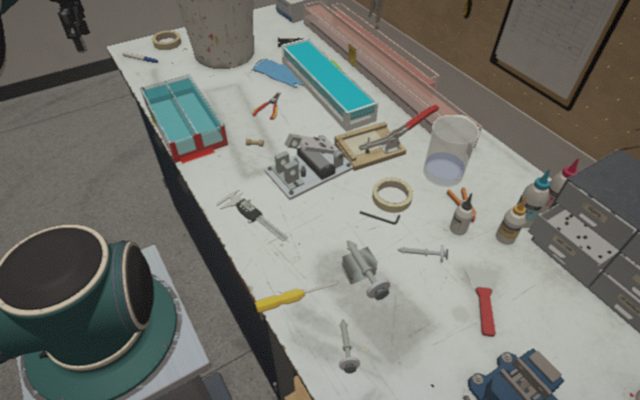

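View pics/top0.png

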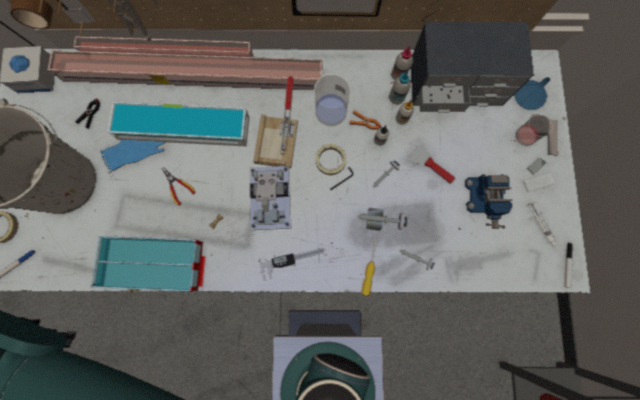

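The scene view shows the jig at about (310,165) with its leaf half open, and the largest pin in the V-block at (365,270). The smaller look-alike pins are at (345,345) and (425,252). In the top view the jig is at (270,198) and the pin at (383,220). Next I move over the jig for wrist views.

```bash
cat >> h.py <<'E'
def go(pos,rpy):
    "tool-axis shift and rotvec from measured pose to target"
    s=status.state(); R0=R.from_euler("xyz",s["tcp_rot"],degrees=True); R1=R.from_euler("xyz",rpy,degrees=True)
    print("shift",np.round(R0.inv().apply(np.array(pos)-s["tcp_pos"]),2),"rot",np.round((R0.inv()*R1).as_rotvec(degrees=True),2))
E
python3 -c "
from h import *
go([520,160,330],[180,0,180])"
```

```text
shift [-451.08 -370.81  -98.68] rot [  0.     0.   -16.89]
```

The rows are not in the units I measure in: shifts go in shares of 600 mm and turns go in shares of 180 degrees. I convert before sending: -304 mm / 600 = -0.5067, -266 mm / 600 = -0.4433, -16.9 degrees / 180 = -0.0939.

Emit:
{"fn": "nudge_tcp", "kwargs": {
  "deltas": [
    {"xyz": [-0.0633, -0.0517, -0.0333], "finger_gap": 0},
    {"xyz": [-0.1267, -0.1033, -0.0667], "rot": [0, 0, -0.0167], "finger_gap": 0},
    {"xyz": [-0.19, -0.155, -0.1], "rot": [0, 0, -0.0278], "finger_gap": 0},
    {"xyz": [-0.2533, -0.2067, -0.1333], "rot": [0, 0, -0.0389], "finger_gap": 0},
    {"xyz": [-0.3167, -0.2583, -0.1633], "rot": [0, 0, -0.05], "finger_gap": 0},
    {"xyz": [-0.38, -0.3117, -0.1633], "rot": [0, 0, -0.0667], "finger_gap": 0},
    {"xyz": [-0.4433, -0.3633, -0.1633], "rot": [0, 0, -0.0778], "finger_gap": 0},
    {"xyz": [-0.5067, -0.415, -0.1633], "rot": [0, 0, -0.0939], "finger_gap": 0}
  ]
}}

```text
t: 1.7
tcp_pos: [409.1, 326.7, 329.8]
tcp_rot: [180.0, 0.1, -179.9]
force: [1.5, 0.7, 0.3]
opening: 0.001
grasp_force: 0.0
```

Emit:
{"fn": "nudge_tcp", "kwargs": {
  "deltas": [
    {"xyz": [-0.0633, -0.0517, 0], "finger_gap": 0},
    {"xyz": [-0.1267, -0.1033, 0], "finger_gap": 0},
    {"xyz": [-0.19, -0.155, 0], "finger_gap": 0},
    {"xyz": [-0.245, -0.2017, 0], "finger_gap": 0},
    {"xyz": [-0.245, -0.2017, 0], "finger_gap": 0},
    {"xyz": [-0.245, -0.2017, 0], "finger_gap": 0}
  ]
}}

```text
t: 2.3
tcp_pos: [555.9, 207.0, 328.9]
tcp_rot: [-180.0, -0.0, 179.9]
force: [0.0, -0.0, 0.9]
opening: -0.002
grasp_force: 0.0
```

```bash
python3 - <<'E'
from h import *
s=st(); c=cal("wrist"); p,d=snap("wrist","w1.png"); np.save("w1.npy",d)
print(np.round(-c[1].T@c[2]),np.round(c[1],2))
for k in("jig","mouth","leaf_press","leaf_lug","leaf_hinge"):
    for r in models.landmark_of(k,"wrist")[:2]: print(k,round(r["score"],2),np.round(w("wrist",r["location"],c),1))
E
```

```text
2.3 [555.9 207.  328.9] [-180.    -0.   179.9] [ 0.  -0.   0.9] -0.002 0.0
[485. 208. 471.] [[ 0.    1.    0.  ]
 [ 0.96 -0.    0.28]
 [ 0.28 -0.   -0.96]]
jig 0.63 [569.  183.9  -0. ]
jig 0.2 [ 500.  -141.3   -2.6]
mouth 0.75 [504.8 146.5  46.7]
mouth 0.7 [370.4 103.2   4.8]
leaf_press 0.89 [563.8 183.9  98.5]
leaf_lug 0.73 [524.6 177.9 119.6]
leaf_hinge 0.83 [629.7 182.3  49.4]
```

View pics/w1.png

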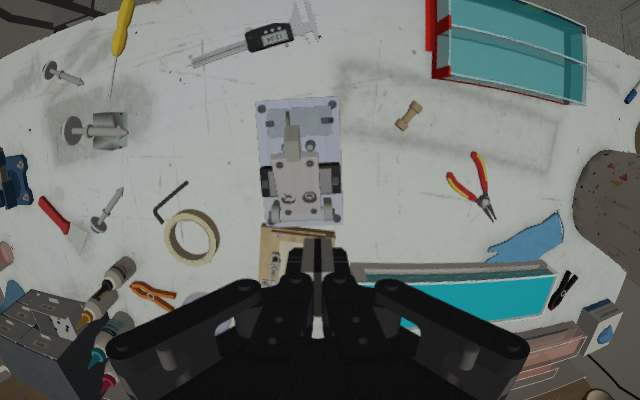

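The wrist view shows the jig at (298,160), ears at its top edge near (290,120), and hinge at (300,205). The pin is at (95,130) and the V-block at (110,130). I'll fit the plate, ears and leaf from depth, with the pin afterwards.

```bash
cat >> h.py <<'E'
def cloud(n,d,c):
    v,u=np.mgrid[0:400,0:640]; K,Rm,t=c
    x,y=(u-K[0,2])/K[0,0],(v-K[1,2])/K[1,1]
    if n=="wrist":
        r=np.hypot(x,y)+1e-9; s=np.tan(np.minimum(r,1.5))/r; x=x*s;y=y*s
    P=(np.stack([x*d,y*d,d],-1)-t)@Rm; P[d<=0]=np.nan; return P
def sel(P,lo,hi):
    return P[np.all((P>lo)&(P<hi),axis=-1)]
def rect(q): return cv2.minAreaRect(q[:,:2].astype(np.float32))
E
python3 - <<'E'
from h import *
d=np.load("w1.npy"); c=cal("wrist"); P=cloud("wrist",d,c)
q=sel(P,[430,90,6],[700,280,20]); print("plate",len(q),np.median(q[:,2]),rect(q), np.percentile(q,[1,99],0))
q=sel(P,[460,90,62],[518,280,85]); print("ears",len(q),q.mean(0),rect(q))
for lo,hi in((90,185),(185,280)):
    e=sel(P,[460,lo,62],[512,hi,85]); 
    if len(e): print("ear",len(e),np.percentile(e,[3,50,97],0).round(1))
# leaf top profile along x
for x in range(505,650,8):
    e=sel(P,[x-4,150,20],[x+4,220,200]); 
    if len(e): print(x,np.round(np.percentile(e[:,2],[10,50,90,98]),1),np.round(np.percentile(e[e[:,2]>60][:,1],[2,98]),1) if (e[:,2]>60).sum()>5 else "")
# table
print(np.median(sel(P,[430,100,-20],[700,300,6])[:,2]))
# second camera
for n in("top","scene"):
    _,d=snap(n); P=cloud(n,d,cal(n)); q=sel(P,[430,90,6],[700,280,20]); print(n,"plate",len(q),rect(q))
    for lo,hi in((90,185),(185,280)):
        e=sel(P,[460,lo,62],[512,hi,85]); 
        if len(e): print("ear",len(e),np.percentile(e,[3,50,97],0).round(1))
E
```

```text
plate 5089 13.026927588478458 ((581.9959716796875, 178.84091186523438), (231.33709716796875, 134.61392211914062), 2.2401764392852783) [[467.20401749 118.80659855   9.65208271]
 [695.55754083 245.91784931  19.7876071 ]]
ears 573 [500.50293311 182.93377888  71.22649637] ((500.5515441894531, 181.0480194091797), (33.846004486083984, 58.020713806152344), 0.11097785085439682)
ear 238 [[487.  153.3  68.9]
 [498.6 160.9  71.2]
 [511.7 168.6  72.6]]
ear 246 [[483.6 197.2  69.6]
 [496.6 203.6  71.3]
 [510.8 210.1  73. ]]
505 [ 69.6  72.  124.4 127.2] [154.5 210.1]
513 [ 70.7 123.2 138.1 140.5] [154.5 209.7]
521 [ 71.1 137.5 141.  141.7] [155.4 206.3]
529 [ 33.7 133.1 136.1 136.9] [173.6 189.6]
537 [ 47.1 112.6 129.4 131.5] [155.7 208.8]
545 [110.1 113.3 116.3 126.2] [155.7 210. ]
553 [105.3 108.1 111.8 113.7] [156.  208.8]
561 [ 99.6 102.8 105.4 106.6] [156.1 210.1]
569 [ 43.1  97.4 100.2 101.2] [156.8 209.1]
577 [43.5 92.5 95.1 96.4] [157.  211.4]
585 [44.1 87.3 89.6 90.7] [157.1 211.4]
593 [43.7 82.7 84.5 85.3] [158.8 210.2]
601 [43.7 77.4 79.3 81.1] [159.  211.5]
609 [70.2 72.2 75.5 78.4] [158.8 211.6]
617 [63.2 66.6 69.2 70.3] [159. 213.]
625 [55.  61.4 65.3 66.8] [159.8 213.1]
633 [58.8 60.  61.4 62.1] [154.6 214.6]
641 [54.7 57.  58.4 58.6] 
0.1975007637254082
top plate 708 ((576.0862426757812, 179.92874145507812), (247.70904541015625, 136.73953247070312), 0.06726821511983871)
ear 12 [[488.5 148.5  66.8]
 [491.2 153.3  71.2]
 [495.1 159.2  74.4]]
scene plate 1468 ((581.6409912109375, 176.67532348632812), (130.0029754638672, 237.64834594726562), 89.4022216796875)
ear 77 [[485.8 148.8  62.4]
 [496.9 155.3  69.7]
 [510.3 165.2  72.9]]
ear 81 [[483.6 192.3  62.6]
 [496.9 198.4  69.2]
 [511.7 207.   73.2]]
```

```bash
python3 - <<'E'
from h import *
d=np.load("w1.npy"); c=cal("wrist"); P=cloud("wrist",d,c)
q=sel(P,[440,100,8],[662,260,17]); 
for x in (472,480,520,540,560,580,600,620,640):
    e=q[abs(q[:,0]-x)<4]; print(x,np.round(np.percentile(e[:,1],[0.5,99.5]),1),len(e))
for y in (130,140,150,180,220,230,238):
    e=q[abs(q[:,1]-y)<3]; print("y",y,np.round(np.percentile(e[:,0],[0.5,99.5]),1))
a=sel(P,[470,148,64],[530,171,85]);b=sel(P,[470,193,64],[530,215,85])
for e in(a,b): print(rect(e),np.percentile(e,[1,50,99],0).round(1))
go([562,183,140],[180,0,180])
c=cal("top"); snap("top"); 
for k in ("pin","pin_head"):
    r=models.landmark_of(k,"top"); print(k,[np.round(w("top",i["location"],c),1) for i in r[:3]])
E
```

```text
472 [118.1 239.2] 400
480 [118.1 239.3] 334
520 [118.5 242.8] 163
540 [120.2 242.9] 273
560 [121.9 243.2] 159
580 [245.  245.2] 5
600 [245.4 245.6] 5
620 [124. 246.] 147
640 [124.5 248.1] 69
y 130 [470.6 661.5]
y 140 [469.4 661.8]
y 150 [469.7 661.5]
y 180 [467.2 661.4]
y 220 [465.9 661. ]
y 230 [465.8 661.3]
y 238 [465.2 661. ]
((503.17413330078125, 160.56463623046875), (32.89716339111328, 16.712730407714844), 1.6014516353607178) [[487.1 152.7  67.3]
 [501.4 159.8  71.1]
 [519.7 168.6  72.9]]
((500.6604919433594, 202.76454162597656), (33.84661102294922, 14.129450798034668), 0.09537991881370544) [[483.8 195.7  69.3]
 [500.6 203.4  71.2]
 [517.5 209.8  73.1]]
shift [ -6.82 -25.08 189.51] rot [0.01 0.02 0.06]
pin [array([ 494.9, -169.5,   44.6]), array([ 649.1, -184.1,   16.8]), array([ 378.5, -272.4,   14.8])]
pin_head [array([ 486.4, -216.9,   46.5]), array([ 672. , -208.3,   22.9]), array([ 364.5, -305.4,   16.9])]
```

Emit:
{"fn": "nudge_tcp", "kwargs": {
  "deltas": [
    {"xyz": [-0.0033, -0.02, 0.08], "finger_gap": 0},
    {"xyz": [-0.005, -0.0417, 0.16], "finger_gap": 0},
    {"xyz": [-0.0067, -0.0417, 0.24], "finger_gap": 0},
    {"xyz": [-0.0067, -0.0417, 0.3167], "finger_gap": 0},
    {"xyz": [-0.0067, -0.0417, 0.3567], "finger_gap": 0},
    {"xyz": [-0.0067, -0.0417, 0.3567], "finger_gap": 0}
  ],
  "force": 20
}}

```text
t: 3.45
tcp_pos: [557.9, 182.1, 111.5]
tcp_rot: [-179.9, -0.3, -180.0]
force: [-0.1, -0.0, 0.6]
opening: 0.005
grasp_force: 0.0
```

Emit:
{"fn": "nudge_tcp", "kwargs": {
  "deltas": [
    {"xyz": [0, 0, 0.0133], "finger_gap": 0},
    {"xyz": [0.0033, 0, 0.0267], "finger_gap": 0},
    {"xyz": [0.0067, 0, 0.04], "finger_gap": 0},
    {"xyz": [0.0133, 0, 0.0533], "finger_gap": 0},
    {"xyz": [0.0183, 0, 0.0667], "finger_gap": 0},
    {"xyz": [0.0217, 0, 0.0767], "finger_gap": 0},
    {"xyz": [0.0233, 0, 0.0833], "finger_gap": 0}
  ]
}}

```text
t: 4.15
tcp_pos: [545.1, 182.5, 64.7]
tcp_rot: [-180.0, -0.0, -180.0]
force: [-0.2, -0.0, 0.9]
opening: 0.002
grasp_force: 0.5
```

Scaled: 6 mm / 600 = 0.01, 5 mm / 600 = 0.0083.

Emit:
{"fn": "nudge_tcp", "kwargs": {
  "deltas": [
    {"xyz": [0.0008, 0, 0.0033], "finger_gap": 0},
    {"xyz": [0.0008, 0, 0.0067], "finger_gap": 0},
    {"xyz": [0.0008, 0, 0.0083], "finger_gap": 0},
    {"xyz": [0.0008, 0, 0.01], "finger_gap": 0},
    {"xyz": [0.0008, 0, 0.01], "finger_gap": 0}
  ]
}}

```text
t: 4.65
tcp_pos: [545.1, 182.6, 59.3]
tcp_rot: [180.0, 0.0, -180.0]
force: [-0.9, 0.9, 0.4]
opening: 0.001
grasp_force: 0.1
```

Emit:
{"fn": "nudge_tcp", "kwargs": {
  "deltas": [
    {"xyz": [0, 0, 0.0012], "finger_gap": 0},
    {"xyz": [0, 0, 0.0022], "finger_gap": 0},
    {"xyz": [0, 0, 0.003], "finger_gap": 0},
    {"xyz": [0, 0, 0.003], "finger_gap": 0}
  ]
}}

```text
t: 5.05
tcp_pos: [545.0, 182.6, 57.6]
tcp_rot: [180.0, 0.0, -180.0]
force: [-1.9, -0.1, 2.4]
opening: 0.003
grasp_force: 1.6
```

Scaled: 1.2 mm / 600 = 0.002, 0.6 mm / 600 = 0.001.

Emit:
{"fn": "nudge_tcp", "kwargs": {
  "deltas": [
    {"xyz": [0, 0, 0.001], "finger_gap": 0},
    {"xyz": [0, 0, 0.002], "finger_gap": 0},
    {"xyz": [0, 0, 0.002], "finger_gap": 0}
  ]
}}

```text
t: 5.35
tcp_pos: [545.0, 182.6, 56.3]
tcp_rot: [180.0, 0.0, -180.0]
force: [-1.9, 0.4, 3.7]
opening: 0.002
grasp_force: 2.2
```

Emit:
{"fn": "nudge_tcp", "kwargs": {
  "deltas": [
    {"xyz": [0, 0, 0.0007], "finger_gap": 0},
    {"xyz": [0, 0, 0.0013], "finger_gap": 0},
    {"xyz": [0, 0, 0.0013], "finger_gap": 0}
  ]
}}

```text
t: 5.65
tcp_pos: [545.0, 182.6, 55.7]
tcp_rot: [180.0, 0.0, -180.0]
force: [-3.0, -1.6, 7.2]
opening: -0.002
grasp_force: 3.1
```

Scaled: 0.5 mm / 600 = 0.0008.

Emit:
{"fn": "nudge_tcp", "kwargs": {
  "deltas": [
    {"xyz": [0, 0, 0.0008], "finger_gap": 0},
    {"xyz": [0, 0, 0.0008], "finger_gap": 0}
  ]
}}

```text
t: 5.85
tcp_pos: [545.1, 182.6, 55.3]
tcp_rot: [180.0, 0.0, -180.0]
force: [-3.0, -0.4, 7.6]
opening: 0.004
grasp_force: 3.6
```

Emit:
{"fn": "nudge_tcp", "kwargs": {
  "deltas": [
    {"xyz": [0, 0, 0.0008], "finger_gap": 0},
    {"xyz": [0, 0, 0.0008], "finger_gap": 0}
  ]
}}

```text
t: 6.05
tcp_pos: [545.1, 182.6, 54.9]
tcp_rot: [180.0, 0.0, -180.0]
force: [-4.3, -0.9, 8.7]
opening: -0.0
grasp_force: 4.1
```

Scaled: 0.5 mm / 600 = 0.0008.

Emit:
{"fn": "nudge_tcp", "kwargs": {
  "deltas": [
    {"xyz": [0, 0, 0.0008], "finger_gap": 0},
    {"xyz": [0, 0, 0.0008], "finger_gap": 0}
  ]
}}

```text
t: 6.25
tcp_pos: [545.1, 182.6, 54.5]
tcp_rot: [180.0, 0.0, -180.0]
force: [-4.2, -0.5, 9.2]
opening: -0.001
grasp_force: 4.5
```

Emit:
{"fn": "nudge_tcp", "kwargs": {
  "deltas": [
    {"xyz": [0, 0, 0.0008], "finger_gap": 0},
    {"xyz": [0, 0, 0.0008], "finger_gap": 0}
  ]
}}

```text
t: 6.45
tcp_pos: [545.1, 182.6, 54.0]
tcp_rot: [180.0, 0.0, -180.0]
force: [-3.9, -0.5, 9.3]
opening: 0.002
grasp_force: 4.9
```

Scaled: 0.7 mm / 600 = 0.0012, 0.4 mm / 600 = 0.0007.

Emit:
{"fn": "nudge_tcp", "kwargs": {
  "deltas": [
    {"xyz": [0, 0, 0.0007], "finger_gap": 0},
    {"xyz": [0, 0, 0.0012], "finger_gap": 0},
    {"xyz": [0, 0, 0.0012], "finger_gap": 0}
  ]
}}

```text
t: 6.75
tcp_pos: [545.1, 182.6, 53.5]
tcp_rot: [180.0, 0.0, -180.0]
force: [-5.6, -0.5, 11.6]
opening: -0.004
grasp_force: 5.7
```

Emit:
{"fn": "nudge_tcp", "kwargs": {
  "deltas": [
    {"xyz": [0, 0, 0.0007], "finger_gap": 0},
    {"xyz": [0, 0, 0.0007], "finger_gap": 0}
  ]
}}

```text
t: 6.95
tcp_pos: [545.1, 182.6, 53.1]
tcp_rot: [180.0, 0.0, -180.0]
force: [-5.7, -0.8, 12.1]
opening: -0.002
grasp_force: 6.0
```

Scaled: 1 mm / 600 = 0.0017, 0.5 mm / 600 = 0.0008.

Emit:
{"fn": "nudge_tcp", "kwargs": {
  "deltas": [
    {"xyz": [0, 0, 0.0008], "finger_gap": 0},
    {"xyz": [0, 0, 0.0017], "finger_gap": 0},
    {"xyz": [0, 0, 0.0017], "finger_gap": 0}
  ]
}}

```text
t: 7.25
tcp_pos: [545.3, 182.7, 52.6]
tcp_rot: [180.0, 0.0, -180.0]
force: [-8.1, -1.5, 16.7]
opening: -0.002
grasp_force: 8.2
```

```bash
python3 - <<'E'
from h import *
st(); c=cal("wrist"); p,d=snap("wrist","w2.png"); P=cloud("wrist",d,c)
for x in range(525,650,8):
    e=sel(P,[x-4,160,45],[x+4,205,75]); 
    if len(e): print(x,len(e),np.round(np.percentile(e[:,2],[10,50,90]),1))
E
```

```text
7.25 [545.3 182.7  52.6] [ 180.    0. -180.] [-8.1 -1.5 16.7] -0.002 8.2
525 1171 [50.8 51.7 53.9]
533 1792 [51.4 52.4 68.9]
541 1165 [51.6 52.7 70.7]
549 354 [51.9 52.6 53.4]
557 222 [52.  52.9 53.6]
565 38 [52.2 53.  53.8]
589 91 [53.4 54.3 54.9]
597 104 [54.  54.5 55.2]
605 12 [53.8 54.6 55.2]
```

Scaled: -75 mm / 600 = -0.125, -40 mm / 600 = -0.0667.

Emit:
{"fn": "nudge_tcp", "kwargs": {
  "deltas": [
    {"xyz": [0, 0, -0.0033], "finger_gap": 0},
    {"xyz": [0, 0, -0.0067], "finger_gap": 0},
    {"xyz": [0, 0, -0.02], "finger_gap": 0},
    {"xyz": [0, 0, -0.0667], "finger_gap": 0},
    {"xyz": [0, 0, -0.125], "finger_gap": 0},
    {"xyz": [0, 0, -0.125], "finger_gap": 0}
  ]
}}

```text
t: 7.9
tcp_pos: [546.6, 183.0, 131.4]
tcp_rot: [179.9, 0.3, -180.0]
force: [0.2, -0.0, 0.5]
opening: 0.002
grasp_force: 0.0
```

```bash
python3 - <<'E'
from h import *
st(); c=cal("wrist"); p,d=snap("wrist","w3.png"); P=cloud("wrist",d,c)
for x in range(485,650,8):
    e=sel(P,[x-4,172,45],[x+4,193,80]); 
    if len(e): print(x,len(e),np.round(np.percentile(e[:,2],[10,50,90]),1))
a=sel(P,[470,145,64],[530,171,85]);b=sel(P,[470,193,64],[530,215,85])
for e in(a,b): print(rect(e),np.percentile(e,[1,50,99],0).round(1))
E
```

```text
7.9 [546.6 183.  131.4] [ 179.9    0.3 -180. ] [ 0.2 -0.   0.5] 0.002 0.0
485 98 [51.4 66.8 68.8]
493 246 [67.5 68.3 69. ]
501 233 [67.2 68.1 68.9]
509 260 [67.1 67.8 68.7]
517 234 [55.2 67.4 68.4]
525 333 [57.6 58.5 59.3]
533 307 [57.6 58.3 59.2]
541 299 [57.3 58.1 58.8]
549 285 [57.  57.8 58.7]
557 281 [56.9 57.7 58.6]
565 262 [56.8 57.6 58.4]
573 57 [56.7 57.2 58. ]
581 2 [56.8 57.3 57.9]
((503.368408203125, 161.2163848876953), (34.825462341308594, 20.758037567138672), 2.648024320602417) [[486.6 151.1  65. ]
 [503.  159.9  70.6]
 [520.2 170.9  72.1]]
((501.2950439453125, 201.9954833984375), (34.30045700073242, 14.483180046081543), 2.629314422607422) [[484.3 194.4  65.6]
 [500.7 202.   70.6]
 [518.1 209.5  72.2]]
```

View pics/w3.png

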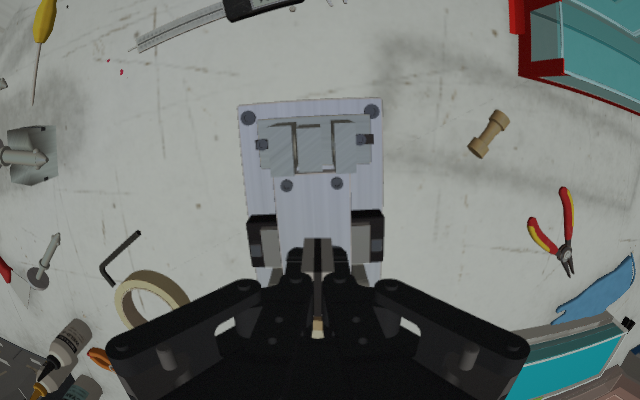

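The wrist view shows the leaf flat between the ears (around (315,185)), the ears' bracket at (315,145), and nothing disturbed. The leaf is about 0.02 rad up, as expected. Next, the pin.

Scaled: -354 mm / 600 = -0.59, -304 mm / 600 = -0.5067.

Emit:
{"fn": "nudge_tcp", "kwargs": {
  "deltas": [
    {"xyz": [0, -0.0167, -0.0667], "finger_gap": 0.42},
    {"xyz": [0, -0.0917, -0.1167], "finger_gap": 0.42},
    {"xyz": [0, -0.1733, -0.15], "finger_gap": 0.42},
    {"xyz": [0, -0.2567, -0.15], "finger_gap": 0.42},
    {"xyz": [0, -0.34, -0.15], "finger_gap": 0.42},
    {"xyz": [0, -0.4233, -0.15], "finger_gap": 0.42},
    {"xyz": [0, -0.5067, -0.15], "finger_gap": 0.42},
    {"xyz": [0, -0.59, -0.15], "finger_gap": 0.42}
  ]
}}

```text
t: 8.75
tcp_pos: [544.3, -167.0, 215.4]
tcp_rot: [180.0, -0.1, -180.0]
force: [1.3, 0.2, 1.4]
opening: 0.426
grasp_force: 0.0
```

Emit:
{"fn": "nudge_tcp", "kwargs": {
  "deltas": [
    {"xyz": [0.0167, -0.0333, 0], "rot": [0, 0, -0.0278], "finger_gap": 0.42},
    {"xyz": [0.0167, -0.0333, 0], "rot": [0, 0, -0.0556], "finger_gap": 0.42},
    {"xyz": [0.0167, -0.0333, 0], "rot": [0, 0, -0.0556], "finger_gap": 0.42},
    {"xyz": [0.0167, -0.0333, 0], "rot": [0, 0, -0.0556], "finger_gap": 0.42}
  ]
}}

```text
t: 9.15
tcp_pos: [535.0, -184.7, 215.7]
tcp_rot: [180.0, -0.0, -170.1]
force: [0.8, -0.0, -0.2]
opening: 0.416
grasp_force: 0.0
```

```bash
python3 - <<'E'
from h import *
st(); c=cal("wrist"); p,d=snap("wrist","w4.png"); np.save("w4.npy",d); np.savez("c4.npz",*c)
for k in("pin","pin_head","vblock"):
    for r in models.landmark_of(k,"wrist")[:2]: print(k,round(r["score"],2),np.round(w("wrist",r["location"],c),1))
P=cloud("wrist",d,c)
for z in (32,38,44):
    q=sel(P,[420,-260,z],[560,-100,z+60]); print(z,rect(q))
E
```

```text
9.15 [ 535.  -184.7  215.7] [ 180.    -0.  -170.1] [ 0.8 -0.  -0.2] 0.416 0.0
pin 0.82 [ 644.5 -187.2   13.6]
pin 0.78 [ 491.3 -174.5   46.6]
pin_head 0.89 [ 486.3 -216.9   44.8]
pin_head 0.71 [ 668.9 -208.6   20.1]
vblock 0.61 [ 5.007e+02 -1.433e+02 -3.000e-01]
32 ((493.32421875, -167.46109008789062), (136.73497009277344, 60.682308197021484), 83.00684356689453)
38 ((493.32421875, -167.46109008789062), (136.73497009277344, 60.682308197021484), 83.00684356689453)
44 ((493.32421875, -167.46109008789062), (136.73497009277344, 60.682308197021484), 83.00684356689453)
```

View pics/w4.png

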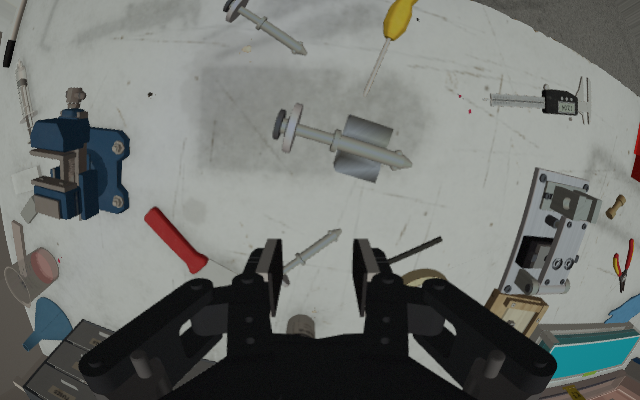

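The wrist view shows the pin in the V-block: button (280,124), disc (291,128), stem (318,137), collar (338,140), nose (405,160), nose to the robot's left. I'll fit its axis from depth slices.

```bash
python3 - <<'E'
from h import *
z=np.load("c4.npz"); c=(z["arr_0"],z["arr_1"],z["arr_2"]); d=np.load("w4.npy"); P=cloud("wrist",d,c)
a=np.array([0.122,0.993]);n=np.array([0.993,-0.122]);o=np.array([493.3,-167.5])
q=sel(P,[420,-260,18],[560,-80,90]); s=(q[:,:2]-o)@a; t=(q[:,:2]-o)@n
print("s range",np.percentile(s,[0.3,99.7]))
for k in range(-74,76,3):
    m=abs(s-k)<1.5
    if m.sum()>4: zz=q[m,2]; top=t[m][zz>zz.max()-4]; print(k,m.sum(),"zmax",round(np.percentile(zz,97),1),"ttop",round(np.median(top),1),"t",np.round(np.percentile(t[m],[2,98]),1))
b=sel(P,[420,-260,-10],[560,-80,10]); print("table",np.median(b[:,2]))
E
```

```text
s range [-67.30431185  75.45052691]
-68 33 zmax 61.1 ttop 0.6 t [-13.3  13.5]
-65 95 zmax 61.8 ttop 0.1 t [-14.4  15.5]
-62 108 zmax 60.1 ttop 0.1 t [-14.2  14. ]
-59 50 zmax 53.2 ttop 0.0 t [-7.1  7.8]
-56 39 zmax 69.6 ttop -5.7 t [-14.9  22.7]
-53 155 zmax 70.9 ttop -0.5 t [-24.5  23. ]
-50 156 zmax 71.1 ttop 0.4 t [-24.1  22.8]
-47 182 zmax 70.8 ttop 0.9 t [-23.   24.2]
-44 38 zmax 51.4 ttop 0.2 t [-5.7  5.7]
-41 35 zmax 51.7 ttop -0.2 t [-5.7  5.6]
-38 38 zmax 51.9 ttop 0.3 t [-5.9  5.7]
-35 35 zmax 51.2 ttop -0.1 t [-5.8  5.1]
-32 37 zmax 51.3 ttop 0.1 t [-6.1  5.6]
-29 32 zmax 52.4 ttop 0.0 t [-5.   4.9]
-26 36 zmax 51.5 ttop -0.0 t [-5.5  5.9]
-23 36 zmax 51.2 ttop -0.5 t [-5.4  5.8]
-20 38 zmax 52.0 ttop 0.1 t [-5.7  6. ]
-17 35 zmax 51.4 ttop -0.3 t [-5.5  5.3]
-14 35 zmax 50.9 ttop -0.3 t [-5.8  5.1]
-11 36 zmax 51.9 ttop -0.2 t [-6.1  5.6]
-8 75 zmax 57.0 ttop -0.4 t [-11.1   9.7]
-5 70 zmax 57.1 ttop 0.5 t [-11.2  10.9]
-2 48 zmax 55.6 ttop -0.2 t [-11.1   8.8]
1 47 zmax 54.1 ttop -0.0 t [-7.4  7.1]
4 257 zmax 52.9 ttop -0.3 t [-29.4  28.9]
7 175 zmax 53.0 ttop -0.9 t [-2
[... 253 characters left out ...]
[-28.6  29.1]
28 164 zmax 52.9 ttop 0.2 t [-28.6  28.6]
31 168 zmax 52.7 ttop 0.3 t [-28.6  28.3]
34 162 zmax 53.7 ttop -0.4 t [-28.7  28.5]
37 168 zmax 53.0 ttop -0.7 t [-28.9  28.2]
40 164 zmax 53.3 ttop -0.9 t [-28.4  28. ]
43 151 zmax 53.0 ttop -0.7 t [-28.5  28.9]
46 160 zmax 53.0 ttop -0.3 t [-28.2  28.3]
49 43 zmax 53.5 ttop -0.9 t [-7.4 11.2]
52 41 zmax 54.1 ttop -0.2 t [-7.2  7. ]
55 43 zmax 53.8 ttop -0.5 t [-7.7  7.1]
58 58 zmax 53.7 ttop -0.2 t [-10.   10.1]
61 61 zmax 53.7 ttop 0.2 t [-11.   10.7]
64 53 zmax 53.9 ttop 0.2 t [-9.8 10.1]
67 37 zmax 53.6 ttop 0.1 t [-7.1  6.8]
70 27 zmax 52.3 ttop -0.7 t [-6.2  5.5]
73 21 zmax 51.5 ttop -1.3 t [-4.9  4.9]
table -0.48390181069135074
```

```bash
python3 -c "
from h import *
go([486.4,-223.6,110],[180,0,173.0])"
```

```text
shift [ 54.79 -30.08 106.22] rot [ 1.000e-02 -1.000e-02  1.699e+01]
```

Scaled: 106.2 mm / 600 = 0.177, 75 mm / 600 = 0.125, 17 degrees / 180 = 0.0944.

Emit:
{"fn": "nudge_tcp", "kwargs": {
  "deltas": [
    {"xyz": [0.0333, -0.0167, 0.0667], "rot": [0, 0, 0.0333], "finger_gap": 0.42},
    {"xyz": [0.0667, -0.0333, 0.125], "rot": [0, 0, 0.0667], "finger_gap": 0.42},
    {"xyz": [0.0913, -0.0502, 0.177], "rot": [0, 0, 0.0944], "finger_gap": 0.42},
    {"xyz": [0.0913, -0.0502, 0.177], "rot": [0, 0, 0.0944], "finger_gap": 0.42},
    {"xyz": [0.0913, -0.0502, 0.177], "rot": [0, 0, 0.0944], "finger_gap": 0.42}
  ],
  "force": 50
}}

```text
t: 9.85
tcp_pos: [486.6, -224.0, 110.7]
tcp_rot: [180.0, -0.0, 173.1]
force: [0.6, -0.3, -0.0]
opening: 0.417
grasp_force: 0.0
```

```bash
python3 -c "
from h import *
st();go([486.4,-223.6,53],[180,0,173.0])
c=cal('wrist');p,d=snap('wrist','w5.png');P=cloud('wrist',d,c)
a=np.array([0.122,0.993]);n=np.array([0.993,-0.122]);o=np.array([493.3,-167.5])
q=sel(P,[420,-260,60],[560,-80,75]); s=(q[:,:2]-o)@a; t=(q[:,:2]-o)@n
print(np.percentile(s,[1,50,99]),np.percentile(t,[1,99]))"
```

```text
9.85 [ 486.6 -224.   110.7] [180.   -0.  173.1] [ 0.6 -0.3 -0. ] 0.417 0.0
shift [ 0.21  0.38 57.67] rot [ 0.01 -0.    0.07]
[-66.3800183  -51.28574691 -47.2786495 ] [-20.30544093  19.07701019]
```

View pics/w5.png

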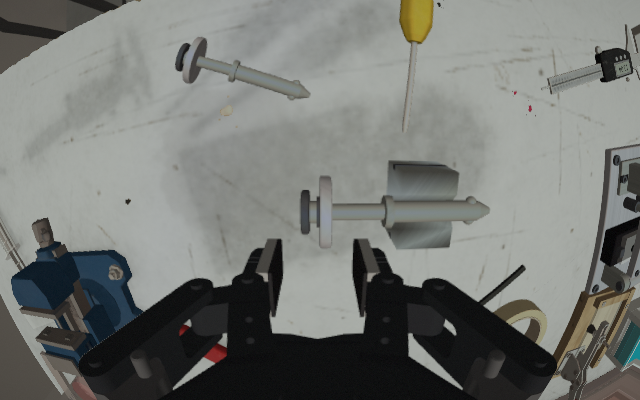

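The wrist view shows the pin level in the picture, button at (305,212) and disc at (325,212), between the finger columns (272 to 360). Now descend and pinch.

Scaled: 57.5 mm / 600 = 0.0958, 50 mm / 600 = 0.0833.

Emit:
{"fn": "nudge_tcp", "kwargs": {
  "deltas": [
    {"xyz": [0, 0.0007, 0.0333], "finger_gap": 0.42},
    {"xyz": [0, 0.0007, 0.0667], "finger_gap": 0.42},
    {"xyz": [0, 0.0007, 0.0833], "finger_gap": 0.42},
    {"xyz": [0, 0.0007, 0.0958], "finger_gap": 0.42},
    {"xyz": [0, 0.0007, 0.0958], "finger_gap": 0.42}
  ],
  "force": 50
}}

```text
t: 10.4
tcp_pos: [486.7, -223.6, 52.8]
tcp_rot: [180.0, -0.0, 173.1]
force: [-0.2, -0.8, 1.1]
opening: 0.421
grasp_force: 0.0
```

Emit:
{"fn": "nudge_tcp", "kwargs": {
  "deltas": [
    {"finger_gap": 0.3},
    {"finger_gap": 0.25},
    {"finger_gap": 0.2},
    {"finger_gap": 0.1},
    {"finger_gap": 0},
    {"finger_gap": 0},
    {"finger_gap": 0}
  ],
  "force": 50
}}

```text
t: 11.1
tcp_pos: [486.4, -223.8, 52.7]
tcp_rot: [-180.0, 0.0, 173.0]
force: [0.1, -0.7, -0.4]
opening: 0.149
grasp_force: 49.7
```

Scaled: -70 mm / 600 = -0.1167, -40 mm / 600 = -0.0667.

Emit:
{"fn": "nudge_tcp", "kwargs": {
  "deltas": [
    {"xyz": [0, 0, -0.0067], "finger_gap": 0},
    {"xyz": [0, 0, -0.025], "finger_gap": 0},
    {"xyz": [0, 0, -0.0667], "finger_gap": 0},
    {"xyz": [0, 0, -0.1167], "finger_gap": 0},
    {"xyz": [0, 0, -0.1167], "finger_gap": 0},
    {"xyz": [0, 0, -0.1167], "finger_gap": 0}
  ]
}}

```text
t: 11.7
tcp_pos: [486.6, -223.9, 123.6]
tcp_rot: [-180.0, 0.1, 173.0]
force: [-0.3, -0.1, -2.4]
opening: 0.157
grasp_force: 50.7
```

```bash
cat > meas.py <<'E'
# pin pose in tool frame + view of wrist
from h import *
def pin(f=None):
    s=st(); c=cal("wrist"); p,d=snap("wrist",f); P=cloud("wrist",d,c)
    R0=R.from_euler("xyz",s["tcp_rot"],degrees=True).as_matrix()
    Q=(P.reshape(-1,3)-s["tcp_pos"])@R0   # tool coordinates; pin along +y
    Q=Q[~np.isnan(Q[:,0])]
    m=(abs(Q[:,0])<30)&(Q[:,1]>15)&(Q[:,1]<140)&(Q[:,2]>-25)&(Q[:,2]<35); Q=Q[m]
    for y in range(22,140,6):
        e=Q[abs(Q[:,1]-y)<3]
        if len(e)>5:
            zt=np.percentile(e[:,2],3); print(y,len(e),"x",np.round(np.percentile(e[:,0],[2,98]),1),"mid",round(np.median(e[e[:,2]<zt+3][:,0]),1),"ztop",round(zt,1))
    print("ymax",np.percentile(Q[:,1],99.8))
E
python3 -c "
from meas import *
pin('w6.png')"
```

```text
11.7 [ 486.6 -223.9  123.6] [-1.80e+02  1.00e-01  1.73e+02] [-0.3 -0.1 -2.4] 0.157 50.7
22 235 x [-2.1  6.9] mid 6.4 ztop -22.1
28 239 x [-3.5  6.2] mid 1.4 ztop 2.1
34 234 x [-3.7  6.3] mid 1.2 ztop 2.0
40 250 x [-4.9  6.5] mid 1.1 ztop 1.7
46 542 x [-9.2 11.6] mid 1.7 ztop -3.7
52 295 x [-7.8 11.8] mid 1.2 ztop -3.8
58 298 x [-5.7  8.5] mid 1.4 ztop -0.5
64 286 x [-5.5  8.3] mid 1.2 ztop -0.6
70 277 x [-5.3  8.1] mid 1.3 ztop -0.6
76 269 x [-5.2  8.4] mid 1.6 ztop -0.8
82 260 x [-5.4  8.3] mid 1.0 ztop -1.2
88 242 x [-4.9  8. ] mid 1.3 ztop -1.1
94 232 x [-5.2  8.2] mid 1.4 ztop -1.2
100 227 x [-6.4  8.2] mid 1.3 ztop -1.3
106 208 x [-5.9  8.1] mid 1.1 ztop -1.6
112 215 x [-6.1  8.3] mid 1.3 ztop -1.4
118 194 x [-5.8  8.2] mid 1.5 ztop -1.5
124 98 x [-4.3  7.7] mid 1.0 ztop -1.1
130 48 x [-2.3  4.9] mid 1.4 ztop 1.2
136 6 x [-0.9  2.8] mid 1.5 ztop 4.6
ymax 131.99397053922908
```

View pics/w6.png

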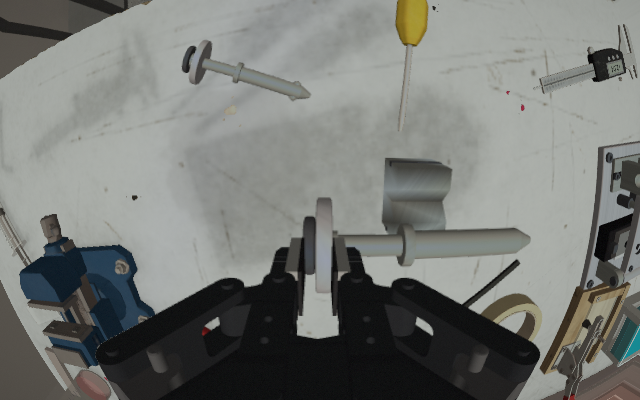

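The wrist view shows the pin pinched between the fingers (305–335, 240), level with its nose at (525,240) and the balls in; the V-block is empty. Now carry it to the jig.

```bash
python3 -c "
from h import *
go([512,-0.8,123],[180,0,182.64])"
```

```text
shift [  1.52 224.4   -0.46] rot [-0.   -0.01 -9.63]
```

Scaled: 224.4 mm / 600 = 0.374, 195 mm / 600 = 0.325, -9.6 degrees / 180 = -0.0533.

Emit:
{"fn": "nudge_tcp", "kwargs": {
  "deltas": [
    {"xyz": [0, 0.0333, 0], "finger_gap": 0},
    {"xyz": [0, 0.0917, 0], "rot": [0, 0, -0.0111], "finger_gap": 0},
    {"xyz": [0, 0.15, 0], "rot": [0, 0, -0.0222], "finger_gap": 0},
    {"xyz": [0, 0.2083, 0], "rot": [0, 0, -0.0333], "finger_gap": 0},
    {"xyz": [0.0017, 0.2667, 0], "rot": [0, 0, -0.0444], "finger_gap": 0},
    {"xyz": [0.0017, 0.325, 0], "rot": [0, 0, -0.0533], "finger_gap": 0},
    {"xyz": [0.0025, 0.374, 0], "rot": [0, 0, -0.0533], "finger_gap": 0},
    {"xyz": [0.0025, 0.374, 0], "rot": [0, 0, -0.0533], "finger_gap": 0}
  ]
}}

```text
t: 12.55
tcp_pos: [511.7, 1.9, 121.5]
tcp_rot: [180.0, -0.1, -177.2]
force: [-0.1, -0.1, -1.9]
opening: 0.15
grasp_force: 50.7
```

```bash
cat > rel.py <<'E'
from h import *
def rel(f=None):
    s=st(); c=cal("wrist"); p,d=snap("wrist",f); P=cloud("wrist",d,c)
    R0=R.from_euler("xyz",s["tcp_rot"],degrees=True).as_matrix()
    Q=(P.reshape(-1,3)-s["tcp_pos"])@R0; Q=Q[~np.isnan(Q[:,0])]; W=P.reshape(-1,3)[~np.isnan(P.reshape(-1,3)[:,0])]
    for y in range(55,135,8):
        e=Q[(abs(Q[:,1]-y)<4)&(abs(Q[:,0])<25)&(Q[:,2]>-20)&(Q[:,2]<25)]
        if len(e)>5:
            zt=np.percentile(e[:,2],3); print(y,"x",np.round(np.percentile(e[:,0],[2,98]),1),"ztop",round(zt,1),"world top z",round(s["tcp_pos"][2]-zt,1))
    print("nose",np.percentile(Q[(abs(Q[:,0])<12)&(Q[:,1]>90)&(Q[:,1]<142)&(Q[:,2]>-10)&(Q[:,2]<20)][:,1],99.8))
    for lo,hi in((148,171),(193,215)):
        m=np.all((W>[470,lo,64])&(W<[530,hi,85]),axis=1); e=W[m]; q=Q[m]
        if len(e)>9: print("ear",rect(e),"ztop",np.median(e[:,2]),"tool x",np.percentile(q[:,0],[1,99]).round(1),"y",np.percentile(q[:,1],[1,99]).round(1))
E
python3 -c "
from rel import *
rel('w7.png')"
```

```text
12.55 [511.7   1.9 121.5] [ 1.800e+02 -1.000e-01 -1.772e+02] [-0.1 -0.1 -1.9] 0.15 50.7
55 x [-5.8 10.4] ztop -2.4 world top z 123.8
63 x [-5.6  8.2] ztop -0.5 world top z 122.0
71 x [-5.6  8. ] ztop -0.7 world top z 122.2
79 x [-5.2  8.3] ztop -0.8 world top z 122.3
87 x [-5.1  8.1] ztop -1.1 world top z 122.5
95 x [-5.5  8.3] ztop -1.1 world top z 122.6
103 x [-6.5  8. ] ztop -1.3 world top z 122.7
111 x [-6.2  8.2] ztop -1.4 world top z 122.8
119 x [-5.7  8.1] ztop -1.7 world top z 123.2
127 x [-3.1  6.3] ztop 0.0 world top z 121.5
nose 133.23795541224536
ear ((501.6871337890625, 160.7050323486328), (31.95327377319336, 21.35085105895996), 2.6024105548858643) ztop 70.34498543368719 tool x [-11.7  17.9] y [148.7 169.3]
ear ((501.352783203125, 201.73587036132812), (34.300960540771484, 16.702428817749023), 1.196307897567749) ztop 70.32023114877674 tool x [-15.8  17.5] y [192.5 207.5]
```

View pics/w7.png

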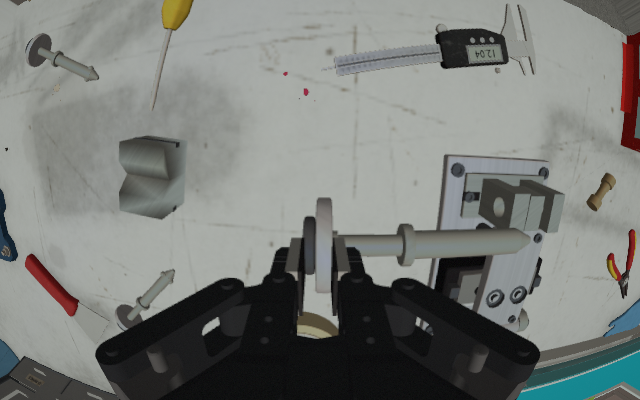

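The wrist view shows the entry ear's hole at about (497,208), the pin level in the grip with nose at (525,238), and the V-block empty at (152,178). I'll measure the hole by intersecting the rays with the ear's face plane.

```bash
cat > hole.py <<'E'
from h import *
def hole(f=None,box=(470,530,180,240)):
    s=st(); c=cal("wrist"); p,d=snap("wrist",f); P=cloud("wrist",d,c)
    yaw=np.radians(2.64); a=np.array([-np.sin(yaw),np.cos(yaw),0]); ex=np.array([np.cos(yaw),np.sin(yaw),0])
    C=-c[1].T@c[2]
    D=(P@a); u0,u1,v0,v1=box
    z=P[...,2]; x=P@ex
    m=np.zeros(d.shape,bool); m[v0:v1,u0:u1]=True
    face=m&(z>20)&(z<68)
    h,e=np.histogram(D[face],bins=np.arange(120,190,1)); k=h.argmax(); Y=np.median(D[face&(abs(D-e[k]-.5)<2)]); print("face D",Y,h[max(0,k-2):k+3])
    # intersections of rays with face plane
    V=P-C; t=(Y-C@a)/(V@a); I=C+V*t[...,None]; ix=I@ex; iz=I[...,2]
    X0=np.array([503.5,152.5,0])@ex
    inh=m&(D>Y+2)&(abs(ix-X0)<14)&(iz>36)&(iz<64)
    print("n",inh.sum(),"x off from 503.5",np.percentile(ix[inh]-X0,[1,50,99]).round(2),"z",np.percentile(iz[inh],[1,50,99]).round(2))
    pts=np.stack([ix[inh]-X0,iz[inh]],-1).astype(np.float32)
    print("circle",cv2.minEnclosingCircle(pts))
    hu=cv2.convexHull(pts); print("ellipse",cv2.fitEllipse(hu))
    on=m&(abs(D-Y)<1.2)&(iz>20); print("face x",np.percentile(ix[on&(iz>45)]-X0,[1,99]).round(1),"z top",np.percentile(iz[on],99))
    R0=R.from_euler("xyz",s["tcp_rot"],degrees=True).as_matrix()
    q=X0-np.array(s["tcp_pos"])@ex; print("x0 minus tcp along ex",q)
E
python3 -c "
from hole import *
hole()"
```

```text
12.6 [5.117e+02 5.000e-01 1.215e+02] [ 1.800e+02 -1.000e-01 -1.773e+02] [-0.2 -0.7 -1.5] 0.153 50.7
face D 127.89278462809195 [  0  41 567 396  48]
n 140 x off from 503.5 [-8.21 -0.1   7.59] z [45.84 52.3  58.73]
circle ((-0.32166099548339844, 52.611717224121094), 8.333306312561035)
ellipse ((-0.22920405864715576, 52.380123138427734), (12.92247486114502, 16.79317283630371), 102.12735748291016)
face x [-16.8  17.6] z top 72.06043150164362
x0 minus tcp along ex -1.1930418678762749
```

The rows are not in the units I measure in: shifts go in shares of 600 mm and turns go in shares of 180 degrees. I convert before sending: 63.7 mm / 600 = 0.1062, 55 mm / 600 = 0.0917.

Emit:
{"fn": "nudge_tcp", "kwargs": {
  "deltas": [
    {"xyz": [-0.0003, 0, 0.0333], "finger_gap": 0},
    {"xyz": [-0.0003, 0, 0.0667], "finger_gap": 0},
    {"xyz": [-0.0003, 0, 0.0917], "finger_gap": 0},
    {"xyz": [-0.0003, 0, 0.1062], "finger_gap": 0},
    {"xyz": [-0.0003, 0, 0.1062], "finger_gap": 0},
    {"xyz": [-0.0003, 0, 0.1062], "finger_gap": 0}
  ]
}}

```text
t: 13.25
tcp_pos: [512.6, -1.1, 59.5]
tcp_rot: [-180.0, 0.0, -177.4]
force: [0.4, 0.2, -1.2]
opening: 0.149
grasp_force: 50.7
```

```bash
python3 -c "
from rel import *
rel('w8.png')"
```

```text
13.25 [512.6  -1.1  59.5] [-180.     0.  -177.4] [ 0.4  0.2 -1.2] 0.149 50.7
55 x [-5.7 10. ] ztop -2.1 world top z 61.5
63 x [-5.7  8.2] ztop -0.6 world top z 60.0
71 x [-5.6  8.1] ztop -0.6 world top z 60.1
79 x [-5.4  8.3] ztop -0.8 world top z 60.3
87 x [-5.3  8.1] ztop -1.0 world top z 60.5
95 x [-4.9  8.3] ztop -1.2 world top z 60.7
103 x [-6.4  8.1] ztop -1.2 world top z 60.7
111 x [-6.4  8.2] ztop -1.3 world top z 60.8
119 x [-6.1  8.2] ztop -1.5 world top z 61.0
127 x [-3.3  6.3] ztop -0.6 world top z 60.1
nose 133.16913736109075
ear ((503.5942687988281, 160.1271209716797), (35.6898193359375, 21.95937156677246), 0.7800648212432861) ztop 70.26622948517324 tool x [-14.7  19.2] y [151.2 171.9]
ear ((501.35919189453125, 201.901123046875), (35.24018478393555, 17.147127151489258), 1.1714321374893188) ztop 70.16160386428604 tool x [-14.4  19.4] y [195.  210.9]
```

View pics/w8.png

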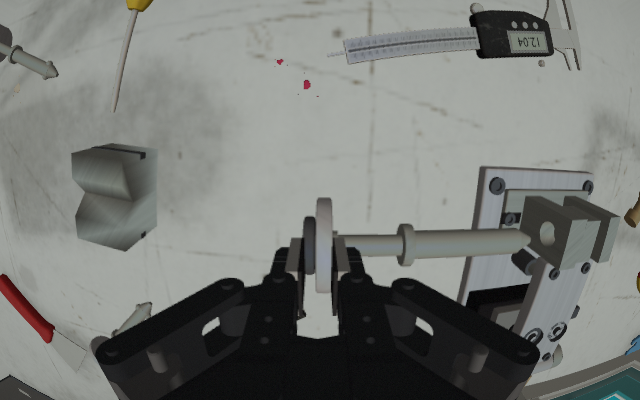

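The wrist view shows the nose at (525,240) just before the entry ear's hole, which is at (547,232) with the nose slightly on its near side. Three measures agree that I should go 0.9 mm along tool x. Now in gently.

Scaled: 24 mm / 600 = 0.04, 21 mm / 600 = 0.035.

Emit:
{"fn": "nudge_tcp", "kwargs": {
  "deltas": [
    {"xyz": [0.0015, 0.0083, 0], "finger_gap": 0},
    {"xyz": [0.0015, 0.02, 0], "finger_gap": 0},
    {"xyz": [0.0015, 0.03, 0], "finger_gap": 0},
    {"xyz": [0.0015, 0.035, 0], "finger_gap": 0},
    {"xyz": [0.0015, 0.04, 0], "finger_gap": 0},
    {"xyz": [0.0015, 0.04, 0], "finger_gap": 0}
  ]
}}

```text
t: 13.9
tcp_pos: [510.4, 23.5, 59.0]
tcp_rot: [180.0, 0.0, -177.4]
force: [0.2, 0.6, -1.8]
opening: 0.148
grasp_force: 50.7
```

Emit:
{"fn": "nudge_tcp", "kwargs": {
  "deltas": [
    {"xyz": [0, 0.0033, 0], "finger_gap": 0},
    {"xyz": [0, 0.0067, 0], "finger_gap": 0},
    {"xyz": [0, 0.0067, 0], "finger_gap": 0}
  ]
}}

```text
t: 14.2
tcp_pos: [510.2, 27.2, 59.0]
tcp_rot: [180.0, -0.0, -177.4]
force: [1.4, -0.0, -1.8]
opening: 0.148
grasp_force: 50.7
```

Scaled: 3 mm / 600 = 0.005, 2 mm / 600 = 0.0033.

Emit:
{"fn": "nudge_tcp", "kwargs": {
  "deltas": [
    {"xyz": [0, 0, 0.001], "finger_gap": 0},
    {"xyz": [0, 0, 0.0017], "finger_gap": 0},
    {"xyz": [0, 0.0017, 0.0017], "finger_gap": 0},
    {"xyz": [0, 0.0033, 0.0017], "finger_gap": 0},
    {"xyz": [0, 0.005, 0.0017], "finger_gap": 0},
    {"xyz": [0, 0.005, 0.0017], "finger_gap": 0}
  ]
}}

```text
t: 14.8
tcp_pos: [510.1, 30.2, 58.0]
tcp_rot: [-180.0, -0.0, -177.4]
force: [-0.1, -0.3, -2.9]
opening: 0.147
grasp_force: 50.8
```

Emit:
{"fn": "nudge_tcp", "kwargs": {
  "deltas": [
    {"xyz": [0, 0.0017, 0], "finger_gap": 0},
    {"xyz": [0, 0.0033, 0], "finger_gap": 0},
    {"xyz": [0, 0.005, 0], "finger_gap": 0},
    {"xyz": [0, 0.005, 0], "finger_gap": 0}
  ]
}}

```text
t: 15.2
tcp_pos: [509.9, 33.2, 58.0]
tcp_rot: [180.0, -0.0, -177.4]
force: [-0.1, -0.2, -2.3]
opening: 0.15
grasp_force: 50.8
```

Scaled: 6 mm / 600 = 0.01, 1.5 mm / 600 = 0.0025.

Emit:
{"fn": "nudge_tcp", "kwargs": {
  "deltas": [
    {"xyz": [0, 0.0025, 0], "finger_gap": 0},
    {"xyz": [0, 0.005, 0], "finger_gap": 0},
    {"xyz": [0, 0.0075, 0], "finger_gap": 0},
    {"xyz": [0, 0.01, 0], "finger_gap": 0},
    {"xyz": [0, 0.01, 0], "finger_gap": 0}
  ]
}}

```text
t: 15.7
tcp_pos: [509.7, 39.2, 58.0]
tcp_rot: [180.0, 0.0, -177.4]
force: [-0.3, 0.6, -0.6]
opening: 0.146
grasp_force: 50.8
```

Emit:
{"fn": "nudge_tcp", "kwargs": {
  "deltas": [
    {"xyz": [0, 0.0017, 0], "finger_gap": 0},
    {"xyz": [0, 0.0033, 0], "finger_gap": 0},
    {"xyz": [0, 0.005, 0], "finger_gap": 0},
    {"xyz": [0, 0.005, 0], "finger_gap": 0}
  ]
}}

```text
t: 16.1
tcp_pos: [509.5, 42.2, 58.0]
tcp_rot: [180.0, -0.0, -177.4]
force: [0.1, 0.4, -2.5]
opening: 0.152
grasp_force: 50.8
```

Scaled: 3 mm / 600 = 0.005, 2 mm / 600 = 0.0033.

Emit:
{"fn": "nudge_tcp", "kwargs": {
  "deltas": [
    {"xyz": [0, 0.0017, 0], "finger_gap": 0},
    {"xyz": [0, 0.0033, 0], "finger_gap": 0},
    {"xyz": [0, 0.005, 0], "finger_gap": 0},
    {"xyz": [0, 0.005, 0], "finger_gap": 0}
  ]
}}

```text
t: 16.5
tcp_pos: [509.4, 45.2, 58.0]
tcp_rot: [-180.0, 0.0, -177.4]
force: [-0.6, -0.2, -1.5]
opening: 0.148
grasp_force: 50.8
```

Emit:
{"fn": "nudge_tcp", "kwargs": {
  "deltas": [
    {"xyz": [0, 0.0017, 0], "finger_gap": 0},
    {"xyz": [0, 0.0033, 0], "finger_gap": 0},
    {"xyz": [0, 0.0033, 0], "finger_gap": 0}
  ]
}}

```text
t: 16.8
tcp_pos: [509.3, 47.1, 58.0]
tcp_rot: [-180.0, -0.0, -177.4]
force: [-0.9, -0.6, -1.2]
opening: 0.149
grasp_force: 50.2
```

Emit:
{"fn": "nudge_tcp", "kwargs": {
  "deltas": [
    {"xyz": [0, 0.0017, 0], "finger_gap": 0},
    {"xyz": [0, 0.0033, 0], "finger_gap": 0},
    {"xyz": [0, 0.0033, 0], "finger_gap": 0}
  ]
}}

```text
t: 17.1
tcp_pos: [509.2, 49.2, 58.0]
tcp_rot: [180.0, -0.0, -177.4]
force: [-0.6, 0.0, -1.3]
opening: 0.148
grasp_force: 49.9
```

Scaled: 2 mm / 600 = 0.0033, 1 mm / 600 = 0.0017.

Emit:
{"fn": "nudge_tcp", "kwargs": {
  "deltas": [
    {"xyz": [0, 0.0017, 0], "finger_gap": 0},
    {"xyz": [0, 0.0033, 0], "finger_gap": 0},
    {"xyz": [0, 0.0033, 0], "finger_gap": 0}
  ]
}}

```text
t: 17.4
tcp_pos: [509.1, 51.3, 57.9]
tcp_rot: [180.0, -0.0, -177.4]
force: [-1.5, -0.2, -1.3]
opening: 0.146
grasp_force: 50.0
```

Emit:
{"fn": "nudge_tcp", "kwargs": {
  "deltas": [
    {"xyz": [0, 0.0017, 0], "finger_gap": 0},
    {"xyz": [0, 0.0033, 0], "finger_gap": 0},
    {"xyz": [0, 0.0033, 0], "finger_gap": 0}
  ]
}}

```text
t: 17.7
tcp_pos: [509.0, 53.2, 58.0]
tcp_rot: [180.0, -0.0, -177.4]
force: [-1.9, -0.6, -1.1]
opening: 0.148
grasp_force: 49.9
```

Emit:
{"fn": "nudge_tcp", "kwargs": {
  "deltas": [
    {"xyz": [0, 0.0017, 0], "finger_gap": 0},
    {"xyz": [0, 0.0033, 0], "finger_gap": 0},
    {"xyz": [0, 0.0033, 0], "finger_gap": 0}
  ]
}}

```text
t: 18.0
tcp_pos: [508.9, 55.2, 58.0]
tcp_rot: [180.0, 0.0, -177.4]
force: [-1.4, 0.3, -0.5]
opening: 0.146
grasp_force: 49.9
```

Scaled: 2 mm / 600 = 0.0033, 1 mm / 600 = 0.0017.

Emit:
{"fn": "nudge_tcp", "kwargs": {
  "deltas": [
    {"xyz": [0.0005, 0.0017, 0], "finger_gap": 0},
    {"xyz": [0.0005, 0.0033, 0], "finger_gap": 0},
    {"xyz": [0.0005, 0.0033, 0], "finger_gap": 0}
  ]
}}

```text
t: 18.3
tcp_pos: [508.6, 57.2, 58.0]
tcp_rot: [180.0, 0.0, -177.4]
force: [-0.5, -0.2, -0.5]
opening: 0.146
grasp_force: 49.8
```

Emit:
{"fn": "nudge_tcp", "kwargs": {
  "deltas": [
    {"xyz": [0, 0.0017, 0], "finger_gap": 0},
    {"xyz": [0, 0.0033, 0], "finger_gap": 0},
    {"xyz": [0, 0.0033, 0], "finger_gap": 0}
  ]
}}

```text
t: 18.6
tcp_pos: [508.5, 59.2, 58.0]
tcp_rot: [180.0, -0.0, -177.4]
force: [-0.3, 0.7, -1.1]
opening: 0.15
grasp_force: 49.7
```

Emit:
{"fn": "nudge_tcp", "kwargs": {
  "deltas": [
    {"xyz": [0, 0.0017, 0], "finger_gap": 0},
    {"xyz": [0, 0.0033, 0], "finger_gap": 0},
    {"xyz": [0, 0.0033, 0], "finger_gap": 0}
  ]
}}

```text
t: 18.9
tcp_pos: [508.4, 61.1, 58.0]
tcp_rot: [180.0, 0.0, -177.4]
force: [-0.1, 0.1, -1.1]
opening: 0.151
grasp_force: 49.6
```

Scaled: 2 mm / 600 = 0.0033, 1 mm / 600 = 0.0017.

Emit:
{"fn": "nudge_tcp", "kwargs": {
  "deltas": [
    {"xyz": [0, 0.0017, 0], "finger_gap": 0},
    {"xyz": [0, 0.0033, 0], "finger_gap": 0},
    {"xyz": [0, 0.0033, 0], "finger_gap": 0}
  ]
}}

```text
t: 19.2
tcp_pos: [508.3, 63.2, 58.0]
tcp_rot: [180.0, -0.0, -177.4]
force: [-0.6, 0.6, -0.3]
opening: 0.147
grasp_force: 49.6
```

Emit:
{"fn": "nudge_tcp", "kwargs": {
  "deltas": [
    {"xyz": [0, 0.0017, 0], "finger_gap": 0},
    {"xyz": [0, 0.0033, 0], "finger_gap": 0},
    {"xyz": [0, 0.0033, 0], "finger_gap": 0}
  ]
}}

```text
t: 19.5
tcp_pos: [508.2, 65.2, 58.0]
tcp_rot: [180.0, 0.0, -177.4]
force: [-0.9, 0.1, -0.5]
opening: 0.148
grasp_force: 49.5
```

```bash
python3 -c "
from rel import *
rel('w9.png')"
```

```text
19.5 [508.2  65.2  58. ] [ 180.     0.  -177.4] [-0.9  0.1 -0.5] 0.148 49.5
55 x [-5.3 10.9] ztop -2.5 world top z 60.5
63 x [-5.5  8.4] ztop -1.0 world top z 58.9
71 x [-5.2  8.3] ztop -1.3 world top z 59.2
79 x [-4.9  8.5] ztop -1.5 world top z 59.4
87 x [-23.4  17.7] ztop -13.3 world top z 71.3
95 x [-23.6  17.9] ztop -13.6 world top z 71.6
103 x [-15.1  17.8] ztop -13.6 world top z 71.5
111 x [-21.6  16.1] ztop -10.3 world top z 68.2
119 x [-23.9  16. ] ztop -10.2 world top z 68.2
127 x [-23.6  17.6] ztop -13.1 world top z 71.1
nose 140.8642469383545
ear ((503.35205078125, 160.382080078125), (35.122562408447266, 21.53784942626953), 0.9514477849006653) ztop 70.42194173077665 tool x [-15.9  17.8] y [ 85.5 105.8]
ear ((501.1534423828125, 201.56265258789062), (35.71540451049805, 17.149507522583008), 5.735477447509766) ztop 70.34197012093115 tool x [-15.9  17.9] y [129.  144.1]
```

View pics/w9.png

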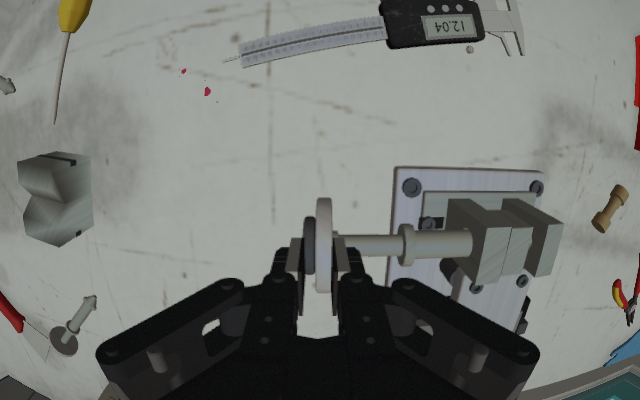

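The wrist view shows the pin inside the entry ear (mouth at about (470,243)), collar at (407,243), and lug between the ears near (515,235). Forces are small, so I continue feeling inward.

Scaled: 2 mm / 600 = 0.0033, 1 mm / 600 = 0.0017.

Emit:
{"fn": "nudge_tcp", "kwargs": {
  "deltas": [
    {"xyz": [0, 0.0017, 0], "finger_gap": 0},
    {"xyz": [0, 0.0033, 0], "finger_gap": 0},
    {"xyz": [0, 0.0033, 0], "finger_gap": 0}
  ]
}}

```text
t: 19.85
tcp_pos: [508.1, 67.1, 58.0]
tcp_rot: [180.0, -0.0, -177.4]
force: [-1.3, 1.1, 0.6]
opening: 0.147
grasp_force: 49.4
```

Emit:
{"fn": "nudge_tcp", "kwargs": {
  "deltas": [
    {"xyz": [0, 0.0017, 0], "finger_gap": 0},
    {"xyz": [0, 0.0033, 0], "finger_gap": 0},
    {"xyz": [0, 0.0033, 0], "finger_gap": 0}
  ]
}}

```text
t: 20.15
tcp_pos: [508.0, 69.1, 58.0]
tcp_rot: [180.0, -0.0, -177.4]
force: [-0.4, 0.6, -0.1]
opening: 0.151
grasp_force: 49.3
```

Emit:
{"fn": "nudge_tcp", "kwargs": {
  "deltas": [
    {"xyz": [0, 0.0017, 0], "finger_gap": 0},
    {"xyz": [0, 0.0033, 0], "finger_gap": 0},
    {"xyz": [0, 0.0033, 0], "finger_gap": 0}
  ]
}}

```text
t: 20.45
tcp_pos: [507.9, 71.2, 58.0]
tcp_rot: [180.0, 0.0, -177.4]
force: [-0.8, 0.5, -0.2]
opening: 0.147
grasp_force: 49.3
```

Scaled: 2 mm / 600 = 0.0033, 1 mm / 600 = 0.0017.

Emit:
{"fn": "nudge_tcp", "kwargs": {
  "deltas": [
    {"xyz": [0.0003, 0.0017, 0], "finger_gap": 0},
    {"xyz": [0.0003, 0.0033, 0], "finger_gap": 0},
    {"xyz": [0.0003, 0.0033, 0], "finger_gap": 0}
  ]
}}

```text
t: 20.75
tcp_pos: [507.6, 73.1, 58.0]
tcp_rot: [180.0, 0.0, -177.4]
force: [0.1, 0.7, -0.2]
opening: 0.149
grasp_force: 49.5
```

Emit:
{"fn": "nudge_tcp", "kwargs": {
  "deltas": [
    {"xyz": [0, 0.0017, 0], "finger_gap": 0},
    {"xyz": [0, 0.0033, 0], "finger_gap": 0},
    {"xyz": [0, 0.0033, 0], "finger_gap": 0}
  ]
}}

```text
t: 21.05
tcp_pos: [507.5, 75.1, 57.9]
tcp_rot: [180.0, -0.0, -177.4]
force: [-1.0, -0.0, -0.2]
opening: 0.149
grasp_force: 50.1
```

Emit:
{"fn": "nudge_tcp", "kwargs": {
  "deltas": [
    {"xyz": [0, 0.0017, 0], "finger_gap": 0},
    {"xyz": [0, 0.0033, 0], "finger_gap": 0},
    {"xyz": [0, 0.0033, 0], "finger_gap": 0}
  ]
}}

```text
t: 21.35
tcp_pos: [507.4, 77.1, 57.9]
tcp_rot: [180.0, -0.0, -177.4]
force: [-0.1, 0.2, -1.0]
opening: 0.145
grasp_force: 50.2
```

Scaled: 3 mm / 600 = 0.005, 2 mm / 600 = 0.0033.

Emit:
{"fn": "nudge_tcp", "kwargs": {
  "deltas": [
    {"xyz": [0, 0.0017, 0], "finger_gap": 0},
    {"xyz": [0, 0.0033, 0], "finger_gap": 0},
    {"xyz": [0, 0.005, 0], "finger_gap": 0},
    {"xyz": [0, 0.005, 0], "finger_gap": 0}
  ]
}}

```text
t: 21.75
tcp_pos: [507.3, 80.2, 58.0]
tcp_rot: [180.0, -0.0, -177.4]
force: [-0.4, -0.0, -0.5]
opening: 0.147
grasp_force: 50.3
```

Emit:
{"fn": "nudge_tcp", "kwargs": {
  "deltas": [
    {"xyz": [0, 0.0017, 0], "finger_gap": 0},
    {"xyz": [0, 0.0033, 0], "finger_gap": 0},
    {"xyz": [0, 0.005, 0], "finger_gap": 0},
    {"xyz": [0, 0.005, 0], "finger_gap": 0}
  ]
}}

```text
t: 22.15
tcp_pos: [507.2, 83.2, 58.0]
tcp_rot: [180.0, 0.0, -177.4]
force: [-1.4, -0.4, -0.3]
opening: 0.15
grasp_force: 50.3
```

Emit:
{"fn": "nudge_tcp", "kwargs": {
  "deltas": [
    {"xyz": [0, 0.0017, 0], "finger_gap": 0},
    {"xyz": [0, 0.0033, 0], "finger_gap": 0},
    {"xyz": [0, 0.005, 0], "finger_gap": 0},
    {"xyz": [0, 0.005, 0], "finger_gap": 0}
  ]
}}

```text
t: 22.55
tcp_pos: [507.0, 86.1, 58.0]
tcp_rot: [180.0, 0.0, -177.4]
force: [-0.7, -0.0, -0.4]
opening: 0.147
grasp_force: 50.3
```

Scaled: 3 mm / 600 = 0.005, 2 mm / 600 = 0.0033.

Emit:
{"fn": "nudge_tcp", "kwargs": {
  "deltas": [
    {"xyz": [0, 0.0017, 0], "finger_gap": 0},
    {"xyz": [0, 0.0033, 0], "finger_gap": 0},
    {"xyz": [0, 0.005, 0], "finger_gap": 0},
    {"xyz": [0, 0.005, 0], "finger_gap": 0}
  ]
}}

```text
t: 22.95
tcp_pos: [506.9, 89.2, 58.0]
tcp_rot: [180.0, -0.0, -177.4]
force: [0.4, -0.0, -1.1]
opening: 0.149
grasp_force: 50.3
```

Emit:
{"fn": "nudge_tcp", "kwargs": {
  "deltas": [
    {"xyz": [0, 0.0017, 0], "finger_gap": 0},
    {"xyz": [0, 0.0033, 0], "finger_gap": 0},
    {"xyz": [0, 0.005, 0], "finger_gap": 0},
    {"xyz": [0, 0.005, 0], "finger_gap": 0}
  ]
}}

```text
t: 23.35
tcp_pos: [506.8, 92.1, 58.0]
tcp_rot: [180.0, 0.0, -177.4]
force: [-1.0, 0.9, -0.6]
opening: 0.15
grasp_force: 50.2
```

Scaled: 3 mm / 600 = 0.005, 2 mm / 600 = 0.0033.

Emit:
{"fn": "nudge_tcp", "kwargs": {
  "deltas": [
    {"xyz": [0, 0.0017, 0], "finger_gap": 0},
    {"xyz": [0, 0.0033, 0], "finger_gap": 0},
    {"xyz": [0, 0.005, 0], "finger_gap": 0},
    {"xyz": [0, 0.005, 0], "finger_gap": 0}
  ]
}}

```text
t: 23.75
tcp_pos: [506.6, 95.2, 58.0]
tcp_rot: [180.0, 0.0, -177.4]
force: [0.3, -0.1, 1.3]
opening: 0.145
grasp_force: 50.1
```

Emit:
{"fn": "nudge_tcp", "kwargs": {
  "deltas": [
    {"xyz": [0, 0.0017, 0], "finger_gap": 0},
    {"xyz": [0, 0.0033, 0], "finger_gap": 0},
    {"xyz": [0, 0.0033, 0], "finger_gap": 0}
  ]
}}

```text
t: 24.05
tcp_pos: [506.6, 97.1, 58.0]
tcp_rot: [180.0, 0.0, -177.4]
force: [-0.2, 0.1, 0.3]
opening: 0.147
grasp_force: 50.0
```

Emit:
{"fn": "nudge_tcp", "kwargs": {
  "deltas": [
    {"xyz": [0, 0.0012, 0], "finger_gap": 0},
    {"xyz": [0, 0.0017, 0], "finger_gap": 0},
    {"xyz": [0, 0.0017, 0], "finger_gap": 0}
  ]
}}

```text
t: 24.35
tcp_pos: [506.5, 98.0, 58.0]
tcp_rot: [180.0, 0.0, -177.4]
force: [-1.1, -1.0, 0.2]
opening: 0.147
grasp_force: 49.9
```

Scaled: 1 mm / 600 = 0.0017, 0.7 mm / 600 = 0.0012.

Emit:
{"fn": "nudge_tcp", "kwargs": {
  "deltas": [
    {"xyz": [0, 0.0012, 0], "finger_gap": 0},
    {"xyz": [0, 0.0017, 0], "finger_gap": 0},
    {"xyz": [0, 0.0017, 0], "finger_gap": 0}
  ]
}}

```text
t: 24.65
tcp_pos: [506.4, 99.0, 58.0]
tcp_rot: [180.0, 0.0, -177.4]
force: [-0.8, -1.2, 1.0]
opening: 0.148
grasp_force: 49.8
```

Emit:
{"fn": "nudge_tcp", "kwargs": {
  "deltas": [
    {"xyz": [0, 0.0012, 0], "finger_gap": 0},
    {"xyz": [0, 0.0017, 0], "finger_gap": 0},
    {"xyz": [0, 0.0017, 0], "finger_gap": 0}
  ]
}}

```text
t: 24.95
tcp_pos: [506.5, 99.3, 58.1]
tcp_rot: [-179.9, 0.0, -177.4]
force: [-0.4, -8.0, 2.1]
opening: 0.153
grasp_force: 49.0
```

Emit:
{"fn": "nudge_tcp", "kwargs": {
  "deltas": [
    {"finger_gap": 0.2},
    {"finger_gap": 0.25},
    {"finger_gap": 0.3},
    {"finger_gap": 0.36},
    {"finger_gap": 0.4},
    {"finger_gap": 0.4}
  ],
  "force": 20
}}

```text
t: 25.55
tcp_pos: [506.4, 100.1, 57.9]
tcp_rot: [180.0, -0.0, -177.4]
force: [0.0, 0.4, 0.6]
opening: 0.402
grasp_force: 0.0
```

```bash
python3 - <<'E'
from h import *
s=st(); c=cal("wrist"); p,d=snap("wrist","w10.png"); P=cloud("wrist",d,c)
R0=R.from_euler("xyz",s["tcp_rot"],degrees=True).as_matrix()
Q=(P.reshape(-1,3)-s["tcp_pos"])@R0; Q=Q[~np.isnan(Q[:,0])]
for y in range(-22,100,2):
    e=Q[(abs(Q[:,1]-y)<1)&(abs(Q[:,0]-1)<6)&(Q[:,2]<12)&(Q[:,2]>-25)]
    if len(e)>3: print(y,len(e),np.percentile(e[:,2],[5,50]).round(1),end="; ")
E
```

```text
25.55 [506.4 100.1  57.9] [ 180.    -0.  -177.4] [0.  0.4 0.6] 0.402 0.0
-16 147 [-24.3 -15.3]; -14 47 [-7.4 -6.1]; -12 90 [-7.6 -6.7]; -10 90 [-7.5 -6.6]; -8 113 [-6.7 -3.6]; -6 88 [-0.   1.4]; -4 88 [-2.2  0.9]; -2 71 [-3.  -1.8]; 0 117 [-17.7 -16.9]; 2 93 [-17.9 -17.2]; 4 92 [-17.8 -17. ]; 6 93 [-17.8 -16.8]; 8 62 [1.8 3.5]; 10 83 [1.6 3.6]; 12 84 [1.6 3.6]; 14 87 [2.  3.6]; 16 84 [2.1 3.7]; 18 209 [-23.7  -7. ]; 20 10 [6.3 7.3]; 22 11 [6.2 7.9]; 24 12 [6.  7.7]; 26 54 [-23.8 -13.5]; 28 117 [-22.6 -10. ]; 30 117 [-23.9 -12.1]; 32 58 [-20.9   3.6]; 34 59 [1.8 3.6]; 36 84 [1.4 3. ]; 38 79 [1.7 3.2]; 40 80 [1.6 3.3]; 42 86 [1.3 3.3]; 44 117 [-2.5  2.3]; 46 113 [-4.2 -2.7]; 48 78 [-4.4 -3.2]; 50 114 [-12.8  -3.9]; 52 173 [-13.4 -11. ]; 54 77 [-13.5 -12.7]; 56 85 [-13.8 -12.9]; 58 75 [-13.7 -12.7]; 60 79 [-13.8 -12.7]; 62 77 [-13.9 -12.7]; 64 72 [-13.5 -12.8]; 66 74 [-13.7 -12.6]; 68 9 [-12.8 -12.3]; 70 53 [-9.1 -8. ]; 72 62 [-8.7 -8.1]; 74 69 [-9.  -7.9]; 76 67 [-8.9 -8.1]; 78 65 [-8.9 -8.1]; 80 65 [-9.1 -8.1]; 82 61 [-8.9 -8. ]; 84 63 [-9.1 -8. ]; 86 36 [-8.8 -7.9]; 92 38 [-1.5 -0.2]; 94 162 [-12.5  -3.9]; 96 211 [-13.1  -7.8]; 98 58 [-13.7 -12.7];
```

View pics/w10.png

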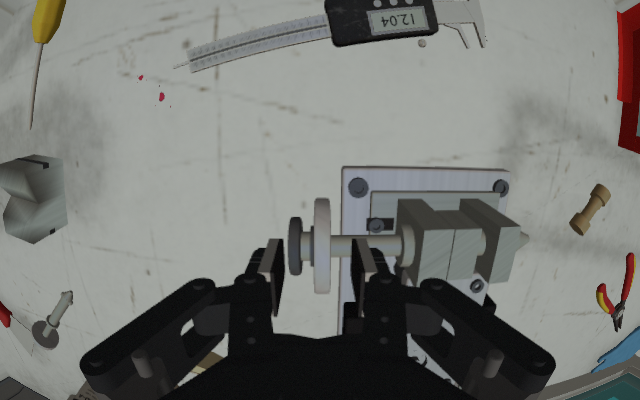

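The wrist view shows the pin home: collar (407,240) flush on the entry ear, nose out beyond the far ear at (525,238), and button (295,243) sprung out clear of disc (322,243). For the tug I'll straddle the stem with the hand turned 90°, so the pull on the disc's inner face runs through the axis.

Scaled: -70 mm / 600 = -0.1167, -60 mm / 600 = -0.1, 32 degrees / 180 = 0.1778.

Emit:
{"fn": "nudge_tcp", "kwargs": {
  "deltas": [
    {"xyz": [0, -0.005, 0], "finger_gap": 0.4},
    {"xyz": [0, -0.005, -0.0167], "finger_gap": 0.4},
    {"xyz": [0, -0.005, -0.0583], "finger_gap": 0.4},
    {"xyz": [0, -0.005, -0.1], "finger_gap": 0.4},
    {"xyz": [0, -0.005, -0.1167], "rot": [0, 0, 0.0444], "finger_gap": 0.4},
    {"xyz": [0, 0.005, -0.1167], "rot": [0, 0, 0.0889], "finger_gap": 0.4},
    {"xyz": [0, 0.0167, -0.1167], "rot": [0, 0, 0.1333], "finger_gap": 0.3},
    {"xyz": [0, 0.0267, -0.1167], "rot": [0, 0, 0.1778], "finger_gap": 0.3}
  ]
}}

```text
t: 26.4
tcp_pos: [505.8, 116.2, 129.0]
tcp_rot: [180.0, 0.0, 150.3]
force: [0.5, 0.5, 0.2]
opening: 0.296
grasp_force: 0.0
```

Emit:
{"fn": "nudge_tcp", "kwargs": {
  "deltas": [
    {"rot": [0, 0, 0.0444], "finger_gap": 0.27},
    {"rot": [0, 0, 0.0889], "finger_gap": 0.27},
    {"rot": [0, 0, 0.1333], "finger_gap": 0.27},
    {"rot": [0, 0, 0.1778], "finger_gap": 0.27},
    {"rot": [0, 0, 0.2222], "finger_gap": 0.27},
    {"rot": [0, 0, 0.2667], "finger_gap": 0.27},
    {"rot": [0, 0, 0.3111], "finger_gap": 0.27},
    {"rot": [0, 0, 0.3222], "finger_gap": 0.27}
  ]
}}

```text
t: 27.2
tcp_pos: [505.8, 115.9, 128.8]
tcp_rot: [180.0, -0.0, 92.3]
force: [-0.7, -0.4, -0.3]
opening: 0.27
grasp_force: 0.0
```

```bash
python3 -c "
from h import *
st(); go([504.2,125.6,38],[180,0,92.64])"
```

```text
27.2 [505.8 115.9 128.8] [180.   -0.   92.3] [-0.7 -0.4 -0.3] 0.27 0.0
shift [ 9.72 -1.27 90.84] rot [ 0.04 -0.01 -0.35]
```

Scaled: 25 mm / 600 = 0.0417, 10 mm / 600 = 0.0167, -0.35 degrees / 180 = -0.0019.

Emit:
{"fn": "nudge_tcp", "kwargs": {
  "deltas": [
    {"xyz": [0.0067, -0.001, 0.0167], "finger_gap": 0.27},
    {"xyz": [0.0162, -0.0022, 0.0417], "rot": [0, 0, -0.0019], "finger_gap": 0.27},
    {"xyz": [0.0162, -0.0022, 0.0417], "rot": [0, 0, -0.0019], "finger_gap": 0.27}
  ]
}}

```text
t: 27.5
tcp_pos: [502.7, 126.0, 100.2]
tcp_rot: [-179.8, 0.0, 93.1]
force: [0.1, -0.3, -0.8]
opening: 0.269
grasp_force: 0.0
```

```bash
python3 - <<'E'
from h import *
s=st(); c=cal("wrist"); p,d=snap("wrist"); P=cloud("wrist",d,c)
R0=R.from_euler("xyz",s["tcp_rot"],degrees=True).as_matrix()
Q=(P.reshape(-1,3)-s["tcp_pos"])@R0; Q=Q[~np.isnan(Q[:,0])]; top=s["tcp_pos"][2]
for x in range(-45,40,3):
    e=Q[(abs(Q[:,0]-x)<1.5)&(abs(Q[:,1])<32)&(Q[:,2]>20)&(top-Q[:,2]>35)]
    if len(e)>3: print(x,len(e),"y",np.percentile(e[:,1],[2,98]).round(1),"ztop w",round(top-np.percentile(e[:,2],4),1))
E
```

```text
27.5 [502.7 126.  100.2] [-179.8    0.    93.1] [ 0.1 -0.3 -0.8] 0.269 0.0
-39 97 y [-11.2  15. ] ztop w 65.1
-36 168 y [-10.9  15. ] ztop w 65.3
-33 43 y [-6.4 11.4] ztop w 64.7
-27 68 y [-11.9  13. ] ztop w 75.2
-24 173 y [-12.7  13.4] ztop w 75.6
-21 332 y [-12.   13.7] ztop w 75.3
-18 884 y [-14.2  15.9] ztop w 73.0
-15 67 y [-2.8  8. ] ztop w 56.0
-12 70 y [-2.8  7.9] ztop w 55.9
-9 70 y [-2.8  8.6] ztop w 56.6
-6 76 y [-2.8  8.6] ztop w 56.0
-3 73 y [-2.8  8.5] ztop w 56.2
0 77 y [-2.8  8.5] ztop w 56.0
3 78 y [-2.7  8.4] ztop w 56.5
6 82 y [-2.7  8.4] ztop w 56.2
9 73 y [-2.7  8.4] ztop w 56.3
12 81 y [-2.7  8.3] ztop w 56.9
15 80 y [-2.7  8.3] ztop w 56.3
18 40 y [-7.9 13.4] ztop w 60.5
21 123 y [-8.3 11.5] ztop w 62.2
24 92 y [-2.1 31.2] ztop w 71.6
27 376 y [-13.2  31. ] ztop w 71.7
30 363 y [-13.7  30.5] ztop w 71.6
33 403 y [-13.6  30.9] ztop w 71.8
36 383 y [-13.6  31. ] ztop w 71.7
39 405 y [-13.6  31.2] ztop w 71.6
```

Scaled: 10 mm / 600 = 0.0167, 1 mm / 600 = 0.0017.

Emit:
{"fn": "nudge_tcp", "kwargs": {
  "deltas": [
    {"xyz": [0.0008, 0.0017, 0], "finger_gap": 0.27},
    {"xyz": [0.0008, 0.0017, 0.0167], "finger_gap": 0.27}
  ]
}}

```text
t: 27.75
tcp_pos: [505.8, 126.3, 94.1]
tcp_rot: [179.9, -0.0, 93.0]
force: [0.7, 0.2, -0.5]
opening: 0.269
grasp_force: 0.0
```

```bash
python3 -c "
from h import *
st();go([504.8,126,38],[180,0,92.64])"
```

```text
27.75 [505.8 126.3  94.1] [179.9  -0.   93. ] [ 0.7  0.2 -0.5] 0.269 0.0
shift [-0.26 -1.16 56.13] rot [ 0.14 -0.02  0.34]
```

Scaled: 53 mm / 600 = 0.0883, 45 mm / 600 = 0.075.

Emit:
{"fn": "nudge_tcp", "kwargs": {
  "deltas": [
    {"xyz": [0, -0.001, 0.025], "finger_gap": 0.27},
    {"xyz": [0, -0.001, 0.0417], "finger_gap": 0.27},
    {"xyz": [0, -0.001, 0.0583], "finger_gap": 0.27},
    {"xyz": [0, -0.001, 0.075], "finger_gap": 0.27},
    {"xyz": [0, -0.001, 0.0883], "finger_gap": 0.27},
    {"xyz": [0, -0.001, 0.0883], "finger_gap": 0.27},
    {"xyz": [0, -0.001, 0.0883], "finger_gap": 0.27}
  ]
}}

```text
t: 28.45
tcp_pos: [504.4, 126.1, 40.1]
tcp_rot: [180.0, -0.0, 93.0]
force: [0.2, -0.2, -0.2]
opening: 0.272
grasp_force: 0.0
```

Emit:
{"fn": "nudge_tcp", "kwargs": {
  "deltas": [
    {"xyz": [-0.005, 0, 0], "finger_gap": 0.27},
    {"xyz": [-0.005, 0, 0], "finger_gap": 0.27}
  ]
}}

```text
t: 28.65
tcp_pos: [504.7, 122.9, 40.5]
tcp_rot: [180.0, -0.0, 93.0]
force: [-0.7, -1.0, 0.5]
opening: 0.27
grasp_force: 0.0
```

Scaled: -2 mm / 600 = -0.0033, -1 mm / 600 = -0.0017.

Emit:
{"fn": "nudge_tcp", "kwargs": {
  "deltas": [
    {"xyz": [-0.0017, 0, 0], "finger_gap": 0.27},
    {"xyz": [-0.0033, 0, 0], "finger_gap": 0.27},
    {"xyz": [-0.0033, 0, 0], "finger_gap": 0.27}
  ]
}}

```text
t: 28.95
tcp_pos: [504.6, 121.0, 40.0]
tcp_rot: [180.0, 0.0, 93.0]
force: [0.3, 0.2, 0.3]
opening: 0.269
grasp_force: 0.0
```

Emit:
{"fn": "nudge_tcp", "kwargs": {
  "deltas": [
    {"xyz": [-0.0008, 0, 0], "finger_gap": 0.27},
    {"xyz": [-0.0017, 0, 0], "finger_gap": 0.27},
    {"xyz": [-0.0017, 0, 0], "finger_gap": 0.27}
  ]
}}

```text
t: 29.25
tcp_pos: [504.6, 120.1, 40.0]
tcp_rot: [-180.0, 0.0, 93.0]
force: [1.6, 0.5, 0.1]
opening: 0.271
grasp_force: 0.0
```

Emit:
{"fn": "nudge_tcp", "kwargs": {
  "deltas": [
    {"xyz": [-0.0008, 0, 0], "finger_gap": 0.27},
    {"xyz": [-0.0017, 0, 0], "finger_gap": 0.27},
    {"xyz": [-0.0017, 0, 0], "finger_gap": 0.27}
  ]
}}

```text
t: 29.55
tcp_pos: [504.7, 119.1, 40.0]
tcp_rot: [-180.0, 0.0, 93.0]
force: [0.5, 0.7, 0.6]
opening: 0.27
grasp_force: 0.0
```

Scaled: -1 mm / 600 = -0.0017, -0.5 mm / 600 = -0.0008.

Emit:
{"fn": "nudge_tcp", "kwargs": {
  "deltas": [
    {"xyz": [-0.0008, 0, 0], "finger_gap": 0.27},
    {"xyz": [-0.0017, 0, 0], "finger_gap": 0.27},
    {"xyz": [-0.0017, 0, 0], "finger_gap": 0.27}
  ]
}}

```text
t: 29.85
tcp_pos: [504.7, 118.0, 40.0]
tcp_rot: [-180.0, 0.0, 93.0]
force: [-0.3, 0.8, -0.4]
opening: 0.269
grasp_force: 0.0
```

Emit:
{"fn": "nudge_tcp", "kwargs": {
  "deltas": [
    {"xyz": [-0.0008, 0, 0], "finger_gap": 0.27},
    {"xyz": [-0.0013, 0, 0], "finger_gap": 0.27},
    {"xyz": [-0.0013, 0, 0], "finger_gap": 0.27}
  ]
}}

```text
t: 30.15
tcp_pos: [504.8, 117.3, 40.0]
tcp_rot: [-180.0, -0.0, 93.0]
force: [-0.2, 1.1, -0.2]
opening: 0.271
grasp_force: 0.1
```

Scaled: -0.4 mm / 600 = -0.0007.

Emit:
{"fn": "nudge_tcp", "kwargs": {
  "deltas": [
    {"xyz": [-0.0007, 0, 0], "finger_gap": 0.27},
    {"xyz": [-0.0007, 0, 0], "finger_gap": 0.27}
  ]
}}

```text
t: 30.35
tcp_pos: [504.8, 116.9, 40.0]
tcp_rot: [-180.0, 0.0, 93.0]
force: [-0.1, -0.1, -0.6]
opening: 0.272
grasp_force: 0.1
```

Emit:
{"fn": "nudge_tcp", "kwargs": {
  "deltas": [
    {"xyz": [-0.0007, 0, 0], "finger_gap": 0.27},
    {"xyz": [-0.0007, 0, 0], "finger_gap": 0.27}
  ]
}}

```text
t: 30.55
tcp_pos: [504.8, 116.5, 40.0]
tcp_rot: [180.0, 0.0, 93.0]
force: [0.3, 1.2, 0.3]
opening: 0.268
grasp_force: 0.1
```

Scaled: -0.4 mm / 600 = -0.0007.

Emit:
{"fn": "nudge_tcp", "kwargs": {
  "deltas": [
    {"xyz": [-0.0007, 0, 0], "finger_gap": 0.27},
    {"xyz": [-0.0007, 0, 0], "finger_gap": 0.27}
  ]
}}

```text
t: 30.75
tcp_pos: [504.8, 116.1, 40.0]
tcp_rot: [-180.0, 0.0, 93.0]
force: [0.7, -0.4, -0.6]
opening: 0.267
grasp_force: 0.1
```

Emit:
{"fn": "nudge_tcp", "kwargs": {
  "deltas": [
    {"xyz": [-0.0007, 0, 0], "finger_gap": 0.27},
    {"xyz": [-0.0007, 0, 0], "finger_gap": 0.27}
  ]
}}

```text
t: 30.95
tcp_pos: [504.9, 115.7, 40.0]
tcp_rot: [180.0, 0.0, 93.0]
force: [-0.3, 1.0, 0.0]
opening: 0.267
grasp_force: 0.1
```

```bash
python3 - <<'E'
from h import *
s=st(); c=cal("wrist"); p,d=snap("wrist"); P=cloud("wrist",d,c)
R0=R.from_euler("xyz",s["tcp_rot"],degrees=True).as_matrix()
Q=(P.reshape(-1,3)-s["tcp_pos"])@R0; Q=Q[~np.isnan(Q[:,0])]; top=s["tcp_pos"][2]
for x in range(-35,45,2):
    e=Q[(abs(Q[:,0]-x)<1)&(abs(Q[:,1])<8)&(top-Q[:,2]>35)&(top-Q[:,2]<85)]
    if len(e)>3: print(x,len(e),"ztop w",round(top-np.percentile(e[:,2],4),1),end="; ")
E
```

```text
30.95 [504.9 115.7  40. ] [180.   0.  93.] [-0.3  1.   0. ] 0.267 0.1
-31 46 ztop w 65.1; -29 94 ztop w 65.4; -27 59 ztop w 65.7; -19 26 ztop w 74.8; -17 97 ztop w 75.5; -15 117 ztop w 75.7; -13 132 ztop w 75.6; -11 1090 ztop w 74.7; -9 130 ztop w 70.2; -7 79 ztop w 56.1; -5 83 ztop w 56.0; -3 93 ztop w 56.0; -1 82 ztop w 56.0; 1 85 ztop w 55.8; 3 89 ztop w 56.1; 5 91 ztop w 56.2; 7 90 ztop w 56.1; 9 94 ztop w 56.6; 11 96 ztop w 56.3; 13 101 ztop w 56.4; 15 98 ztop w 56.5; 17 101 ztop w 56.4; 19 109 ztop w 56.5; 21 110 ztop w 56.4; 23 113 ztop w 56.6; 25 74 ztop w 56.4; 27 24 ztop w 61.9; 29 163 ztop w 62.2; 31 168 ztop w 62.2; 33 51 ztop w 62.3; 35 18 ztop w 70.5; 37 214 ztop w 71.7; 39 210 ztop w 71.5; 41 217 ztop w 71.7; 43 224 ztop w 71.7;
```

Scaled: -0.4 mm / 600 = -0.0007.

Emit:
{"fn": "nudge_tcp", "kwargs": {
  "deltas": [
    {"xyz": [-0.0007, 0, 0], "finger_gap": 0.27},
    {"xyz": [-0.0007, 0, 0], "finger_gap": 0.27}
  ]
}}

```text
t: 31.2
tcp_pos: [504.9, 115.3, 40.0]
tcp_rot: [180.0, 0.0, 93.0]
force: [1.2, 0.5, 0.1]
opening: 0.269
grasp_force: 0.1
```

Emit:
{"fn": "nudge_tcp", "kwargs": {
  "deltas": [
    {"xyz": [-0.0007, 0, 0], "finger_gap": 0.27},
    {"xyz": [-0.0007, 0, 0], "finger_gap": 0.27}
  ]
}}

```text
t: 31.4
tcp_pos: [504.9, 115.0, 40.0]
tcp_rot: [180.0, -0.0, 93.0]
force: [-0.3, 2.9, 0.8]
opening: 0.271
grasp_force: 0.8
```

Emit:
{"fn": "nudge_tcp", "kwargs": {
  "deltas": [
    {"xyz": [-0.0007, 0, 0], "finger_gap": 0.27},
    {"xyz": [-0.0007, 0, 0], "finger_gap": 0.27}
  ]
}}

```text
t: 31.6
tcp_pos: [504.9, 114.8, 40.0]
tcp_rot: [180.0, -0.0, 93.0]
force: [0.0, 5.1, -0.2]
opening: 0.27
grasp_force: 2.5
```

Balls are catching (force rising). Raise the pull to about 15–16 N.

Scaled: -0.4 mm / 600 = -0.0007.

Emit:
{"fn": "nudge_tcp", "kwargs": {
  "deltas": [
    {"xyz": [-0.0007, 0, 0], "finger_gap": 0.27},
    {"xyz": [-0.0007, 0, 0], "finger_gap": 0.27}
  ]
}}

```text
t: 31.8
tcp_pos: [504.9, 114.6, 40.0]
tcp_rot: [180.0, -0.1, 93.0]
force: [0.3, 7.5, -0.1]
opening: 0.268
grasp_force: 3.8
```

Emit:
{"fn": "nudge_tcp", "kwargs": {
  "deltas": [
    {"xyz": [-0.0007, 0, 0], "finger_gap": 0.27},
    {"xyz": [-0.0007, 0, 0], "finger_gap": 0.27}
  ]
}}

```text
t: 32.0
tcp_pos: [504.9, 114.5, 40.0]
tcp_rot: [180.0, -0.1, 93.0]
force: [-0.1, 9.9, 0.4]
opening: 0.272
grasp_force: 5.1
```

Rate is about 6 N/mm, so ~0.95 mm more.

Scaled: -0.6 mm / 600 = -0.001, -0.3 mm / 600 = -0.0005.

Emit:
{"fn": "nudge_tcp", "kwargs": {
  "deltas": [
    {"xyz": [-0.0005, 0, 0], "finger_gap": 0.27},
    {"xyz": [-0.001, 0, 0], "finger_gap": 0.27},
    {"xyz": [-0.001, 0, 0], "finger_gap": 0.27}
  ]
}}

```text
t: 32.3
tcp_pos: [505.0, 114.3, 40.1]
tcp_rot: [180.0, -0.1, 93.0]
force: [-0.7, 13.4, 0.4]
opening: 0.268
grasp_force: 7.1
```

Emit:
{"fn": "nudge_tcp", "kwargs": {
  "deltas": [
    {"xyz": [-0.0007, 0, 0], "finger_gap": 0.27},
    {"xyz": [-0.0007, 0, 0], "finger_gap": 0.27},
    {"xyz": [-0.0007, 0, 0], "finger_gap": 0.27}
  ]
}}

```text
t: 32.6
tcp_pos: [505.0, 114.2, 40.1]
tcp_rot: [180.0, -0.2, 93.0]
force: [-0.5, 18.2, 0.3]
opening: 0.271
grasp_force: 8.5
```

Scaled: 0.15 mm / 600 = 0.0003.

Emit:
{"fn": "nudge_tcp", "kwargs": {
  "deltas": [
    {"xyz": [0.0003, 0, 0], "finger_gap": 0.27},
    {"xyz": [0.0003, 0, 0], "finger_gap": 0.27},
    {"xyz": [0.0003, 0, 0], "finger_gap": 0.27},
    {"xyz": [0.0003, 0, 0], "finger_gap": 0.27}
  ]
}}

```text
t: 33.0
tcp_pos: [505.0, 114.2, 40.1]
tcp_rot: [180.0, -0.2, 93.0]
force: [-0.5, 16.5, 0.1]
opening: 0.271
grasp_force: 8.0
```

Scaled: 11 mm / 600 = 0.0183, 7 mm / 600 = 0.0117.

Emit:
{"fn": "nudge_tcp", "kwargs": {
  "deltas": [
    {"xyz": [0.0017, 0, 0], "finger_gap": 0.27},
    {"xyz": [0.0033, 0, 0], "finger_gap": 0.27},
    {"xyz": [0.0067, 0, 0], "finger_gap": 0.27},
    {"xyz": [0.0117, 0, 0], "finger_gap": 0.27},
    {"xyz": [0.0183, 0, 0], "finger_gap": 0.27},
    {"xyz": [0.0183, 0, 0], "finger_gap": 0.27},
    {"xyz": [0.0183, 0, 0], "finger_gap": 0.27}
  ]
}}

```text
t: 33.7
tcp_pos: [504.4, 123.9, 39.9]
tcp_rot: [-180.0, 0.0, 93.0]
force: [-0.3, -0.1, -0.9]
opening: 0.27
grasp_force: 0.0
```

Emit:
{"fn": "nudge_tcp", "kwargs": {
  "deltas": [
    {"xyz": [0, 0, -0.0167], "finger_gap": 0.27},
    {"xyz": [0, 0, -0.05], "finger_gap": 0.27},
    {"xyz": [0, 0, -0.1], "finger_gap": 0.27},
    {"xyz": [0, 0, -0.1667], "finger_gap": 0.27},
    {"xyz": [0, 0, -0.25], "finger_gap": 0.27},
    {"xyz": [0, 0, -0.3167], "finger_gap": 0.27},
    {"xyz": [0, 0, -0.3167], "finger_gap": 0.27},
    {"xyz": [0, 0, -0.3167], "finger_gap": 0.27}
  ]
}}

```text
t: 34.5
tcp_pos: [504.6, 123.8, 231.3]
tcp_rot: [179.9, -0.0, 93.0]
force: [0.2, 0.4, -1.0]
opening: 0.271
grasp_force: 0.0
```

```bash
python3 - <<'E'
from h import *
s=st(); c=cal("wrist"); p,d=snap("wrist","w11.png"); P=cloud("wrist",d,c)
yaw=np.radians(2.64); a=np.array([-np.sin(yaw),np.cos(yaw),0]); ex=np.array([np.cos(yaw),np.sin(yaw),0])
W=P.reshape(-1,3); W=W[~np.isnan(W[:,0])]; D=W@a; X=W@ex-np.array([503.5,152.5,0])@ex
m=(abs(X)<4)&(W[:,2]>38)&(W[:,2]<85)
for k in range(60,205,3):
    e=m&(abs(D-k)<1.5)
    if e.sum()>2: print(k,round(np.percentile(W[e,2],95),1),end="; ")
# balls: width beyond far ear
for k in range(176,212,3):
    e=(abs(X)<16)&(abs(D-k)<1.5)&(W[:,2]>38)&(W[:,2]<65)
    if e.sum()>2: print("\nfar",k,np.percentile(X[e],[2,98]).round(1),round(np.percentile(W[e,2],95),1),end="")
E
```

```text
34.5 [504.6 123.8 231.3] [179.9  -0.   93. ] [ 0.2  0.4 -1. ] 0.271 0.0
60 65.3; 63 65.5; 66 65.4; 75 75.1; 78 76.3; 81 74.9; 84 56.1; 87 56.1; 90 56.3; 93 56.4; 96 56.4; 99 56.5; 102 56.8; 105 56.2; 108 56.8; 111 56.1; 114 56.6; 117 56.3; 120 62.4; 123 62.1; 126 62.5; 129 71.5; 132 71.9; 135 72.1; 138 71.8; 141 71.6; 144 71.1; 147 66.9; 150 67.1; 153 67.1; 156 67.0; 159 67.6; 162 66.7; 165 59.0; 168 59.2; 171 59.5; 174 72.1; 177 72.6; 180 71.7; 183 71.8; 186 71.5; 189 60.0; 192 60.0; 195 59.2; 198 58.8; 201 56.5; 204 55.5; 
far 185 [-3.7  2. ] 59.4
far 188 [-10.8  10.3] 59.5
far 191 [-10.   10.1] 59.2
far 194 [-9.   8.3] 59.2
far 197 [-6.2  7.2] 58.7
far 200 [-5.4  5.5] 57.1
far 203 [-4.   3.7] 56.2
far 206 [-3.   2.1] 54.7
```

View pics/w11.png

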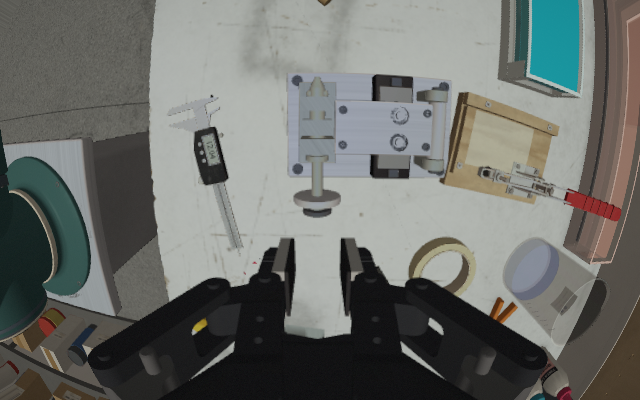

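The wrist view shows the pin through both ears and the leaf, with nose at (317,85), collar at (317,155), and disc with the button out at (317,203). The balls stand out just beyond the far ear, and the leaf is drawn down level. The pin held the 16 N tug, so I hand in.

```bash
python3 -c "
from cell import order
print(order.close_job())"
```

```text
the job is handed in; nothing more can be done
None
```

The job is handed in at about 34.5 s of robot time: the leaf is shut and the largest pin is locked through both ears and the leaf, its button out. It held a tug of about 16 N (one reading reached 18.2 N, against the 18 N limit). I left it drawn back against its balls, about 2.5 mm off the ear, and nothing else was touched.

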